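# Take the hot lid off the popper with the lid lifter

## Task

Switch the popper off at its toggle switch, then take the lid lifter from its rest, hook the hot lid by its loop handle, lift it clear and carry it level to the bamboo coaster, and set it down gently in the middle. Finish by unhooking the lifter and laying it back in its rest, and leave the bowl, jar and scoop where they are. The lid is hot: touch it only with the lifter, and keep it balanced.

Things in the scene. Friction and masses are not known exactly. Their poses are not given: they have to be found in the camera images.
- toggle (a joint): the popper's toggle switch, a steel bat lever upright on the black control box at the popper's front. Swings sideways about a level axis along the popper's x, 58 mm above the shelf, 124 mm in front of the popper's middle. -0.42 rad: ON, leaning to the popper's +y (left from the robot); +0.42: OFF, leaning to -y (right); hard stops at both. No spring: stays where left; moves at about 1 N.
- toggle_tip (a point): middle of the toggle's rounded tip (10 mm ball, on a 6 mm lever), 26 mm from the toggle's swing axis; about 82 mm above the shelf. The flat top of the control box (80 mm along the popper's x, 74 mm along y, edges about 37 mm either side of the switch) is 53 mm above the shelf.
- popper: black electric popper, a round drum 172 mm across, flat rim 112 mm above the shelf, open mouth 128 mm across; it stands firm and does not move. Origin on the shelf under the drum's middle; z up; its -x points from the drum to the control box at its front (roughly to the robot; the box reaches 152 mm from the middle).
- lid: the popper's hot steel lid, loose, 0.18 to 0.30 kg, a shallow dome 140 mm across with a flat-bottomed step below (116 mm across, 6 mm deep) that drops into the mouth. Origin at the centre of the step's underside, the face it rests on when set down; 6 mm below the rim when in place. z up; y runs along the loop handle, x is square to it; +x and -x are alike.
- lid_loop (a point): centre of the wire at the very top of the lid's loop handle, 63 mm above the lid's origin, over its middle. The loop is an upright arch of 8 mm dark wire in the lid's y-z plane: legs 54 mm apart, sloping in to the top over the upper 23 mm; the dome lies 45 mm below this point. A hook passes through along the lid's x. The lid's weight hangs about 50 mm below. Axes as the lid's.
- lifter_grip (a point): centre of the lid lifter's wooden handle, 110 mm long (x), 18 mm wide (y), 20 mm high (z); lifter about 0.14 kg. x points along the handle to the hook end, z up as it lies on its rest. At the start it lies level on the rest with this point 32 mm above the shelf and free space for fingers at both sides of the middle 70 mm of the handle.
- lifter_hook (a point): middle of the 6 mm steel rod in the valley of the lifter's hook, where the loop hangs: 131 mm ahead (x) of the handle's centre, 12 mm lower. The rod runs straight from the handle to x = 105 mm, slopes down to the level valley (122 to 140 mm) and ends in an upturned tip at 150 mm, its rod centre 14 mm above the valley's. A lid hung here swings freely. Axes as the lifter's.
- rest: the lifter's rest, a low dark steel dog-bone fixed to the shelf: two saddles 86 mm apart along x, each flat, 22 mm above the shelf, between slanting cheeks about 36 mm high (26 mm apart at the foot, 36 mm at the top). Origin on the shelf at its middle; x along the handle it carries, z up. Lying in it, the handle's centre is straight above the origin, 32 mm up.
- coaster: square bamboo pot coaster, 150 x 150 mm, 10 mm thick, loose, lying flat on the shelf. Origin at the centre of its underside; z up.
- bowl: ceramic bowl with a speckled glaze, 120 mm across, 62 mm high, behind the popper; origin at the centre of its underside. A bystander.
- jar: clear twist-cap jar, 78 mm across, 112 mm high, behind the popper; origin at the centre of its underside. A bystander.
- scoop: small stainless scoop, a cup 54 mm across and 32 mm high with a flat handle reaching 132 mm from the cup's middle along its x; it lies between robot and popper; origin at the centre of the cup's underside. A bystander.
Not all that is in view belongs to the job. Of the things that look like the popper, the largest one is meant.

How it is judged (in metres and radians):
On the way, in this order (a step that is already met when the one before it is completed fails the run):
1. the popper is switched off (value of joint toggle above 0.28 rad and z of lid in the frame of popper below 0.112 m), for 0.2 s.
2. the lid hangs level from the lifter, well clear of the popper (z of lid in the frame of popper above 0.13 m and contact force between lifter and lid above 0.5 N and contact force between lid and popper below 0.05 N and angle between lid's own z axis and vertical below 0.25 rad), for 0.3 s.
At the end, for the whole second after the job is handed in: Switch off (over +0.28 rad); lid flat on the coaster (middle within 25 mm of its middle, tilt under 0.06 rad); lifter unhooked, lying in its rest (handle centre within 20 mm of the middle, 5 mm of lying height, in line within 0.2 rad); lid and lifter still (value of joint toggle above 0.28 rad and horizontal distance between lid and coaster below 0.025 m and z of lid in the frame of coaster between 0.006 and 0.014 m and angle between lid's own z axis and vertical below 0.06 rad and contact force between lid and coaster above 0.5 N and contact force between lifter and lid below 0.05 N and horizontal distance between lifter_grip and rest below 0.02 m and z of lifter_grip in the frame of rest between 0.027 and 0.037 m and angle between the x axis of lifter_grip and the x axis of rest, either way round below 0.2 rad and angle between lifter_grip's own z axis and vertical below 0.15 rad and linear speed of each of lid, lifter below 0.02 m/s and angle between coaster's own z axis and vertical below 0.05 rad); the robot touches nothing.
It fails at once if the hot lid is touched by the gripper or the arm (contact force between any of the fingers, the arm and lid above 0.3 N).
It fails at once if the lid loses its balance (tilts more than 0.4 rad, 23 degrees) (angle between lid's own z axis and vertical above 0.4 rad).
It fails at once if the lid is dropped (faster than 0.4 m/s within some 40 mm of the coaster or the shelf) (height (world z) of lid below 0.05 m and linear speed of lid above 0.4 m/s).
It fails at once if the bowl, jar or scoop is pushed out of place (more than 20 mm) (distance of any of bowl, jar, scoop from where it was at the start of the episode above 0.02 m).
It also fails if it takes over 72 s, if anything falls off the work surface, if the arm or the gripper's body presses on something with over 40 N, if the wrist force passes 120 N, or if a joint passes its speed limit or range.

## Robot

A 6-joint arm with a two-finger parallel gripper is mounted at the origin on the work surface. World frame = base frame: x ahead of the robot, y to its left, z up, the work surface at z = 0. Lengths are in m, angles in degrees, forces in N, time in s.
With the tool pointing down it reaches from about 0.35 to 0.875 m from the base axis. Payload 4.2 kg.
Tool frame: the origin (TCP) lies on the centre line of the jaws, within the pads' length; the fingertips stand 8 mm ahead of it and the grasp point (between the pads) lies 11 mm behind it; z points along the fingers, y is the direction in which the jaws open and shut (so a half turn about z gives the same grasp; the last joint's range is limited). The gripper opens to 87 mm and grips with 3 to 60 N. Pads are 19 mm wide; open, the fingers measure 117 mm over their backs; the gripper's body (75 mm by 190 mm) begins 51 mm behind the grasp point.
Start: joints at [-48.839, 22.042, 0.453, 0, -68.411, -14.817], TCP at [0.277, -0.56, 0.231] pointing down, gripper open.
Joint ranges: [-179.83, 179.83], [-69.29, 118.12], [-61.27, 80.66], [-181.25, 117.63], [-171.15, -9.14], [-177.46, 177.46]. Speed limits (degrees/s): [159.86, 159.86, 180, 180, 180, 180].

## Interface

Orientations are given as a 3x3 rotation matrix whose columns are the frame's x, y, z axes.
In Python, from station import sense, capture, finish_job, recognise gives the robot as it stands.
- The arm moves only by the tool apply_moves, never from a script. Its argument "plan" is a list that holds one entry, the list of rows, each a list of 7 numbers: the opening in per cent of the stroke, from 0 (shut) to 100 (fully open), then the shift along the world's x, y, z in units of 25 mm (1.0 is 25 mm), then the turn, a rotation vector about the world's x, y, z in rad. A call has 1 to 12 rows; each row shifts and turns the pose as measured when the row begins; what a row does not reach is not made up. A row lasts 1/12 s, in which the tool goes at most 41.7 mm and 7.16 degrees, less where a joint would pass 70% of its speed; a pose out of reach is approached as far as the arm can. A call is refused whole if a number of a shift passes 1 or a number of a turn 0.125, either way. A call with a gripper value outside its range is refused whole. The fingers move at their own pace and stop on an object; the grip force is fixed at half the most. Time passes only in rows, so rows that do not move let the fingers close. It gives the time, the measured TCP pose, the force and the opening at its end, in the units of the state.
- sense(): the state, without advancing time (a new reading comes with each control period).
- capture(name): name is "scene" or "top"; returns a dict with "pixels" (420x560x3 uint8, red, green, blue), "depth" (420x560 float32, m along the optical axis (not along the pixel's ray), 0 where there is no reading), "mtx" (3x3 intrinsics, pixels), "distortion" ([k1, k2, p1, p2, k3] as OpenCV has them; the pictures are not rectified), "R" (3x3) and "t" (3): a world point X has camera coordinates R X + t. Camera axes: x right, y down, z forward; pixel columns grow to the right and rows downward; lengths in m; the calibration is good to about 2 mm. A picture is of the moment at which its call begins.
- finish_job(): hands the job in, once; it reports no verdict.
Trained networks look in a picture, given as the dict that the camera call returned (one of the last four; its "shot" number tells which), for a name from the list of things; names that differ only in an ending like _2 or _b are one class to them, and where a whole thing is asked for, a point or a joint stands for the part that bears it (a point fixed in the world has none). Each returns a list of dicts, best first, with "score" (0 to 1); they miss things now and then, are a little off and sometimes report something else, mostly with a low value. They report only what shows in the picture. A call takes as long as a camera call. They do not tell look-alikes from the thing itself.
- recognise(label, picture): "at" ([x, y, z] in m, in the coordinates of the camera as it stood for that picture, good to about 4 mm: the middle of the surface that is visible of it).
The state is a dict: "time_s": time; "joints": joint angles; "joint_velocities": joint speeds; "effort": joint torques, N m; "tcp_pos": TCP position; "ee_rot": TCP orientation; "wrist_force": force on the tool from outside, world axes, zero at the start; "moment": the same for the moment, N m; "gripper_width": opening from 0.0 (shut) to 1.0 (fully open).
Only numpy, scipy, OpenCV 4.12 (cv2) and the standard library are available. Lean on these libraries where they do the work, as an engineer would, in place of code of your own. Each camera call takes 0.05 s, during which the arm holds its last target.

## Working session

There is one attempt and no reset: what is moved stays moved. The work goes in short steps, Python scripts to look and compute and a tool call to move; the robot and the scene stay as the last step left them, time stands still between calls to the robot, and variables do not carry over. Pictures are saved under pics/ and viewed, and the job is handed in when it is done.

Besides the shell and the picture viewer there is one more tool, called after "Call:" as name([rows], argument=value, ...), one row to a line, values as JSON. apply_moves: Moves the arm, as the interface text tells. Its arguments: {"type":"object","properties":{"plan":{"type":"array","items":{"type":"array","items":{"type":"array","items":{"type":"number"}}}}},"required":["plan"]}

```bash
ls; mkdir -p pics
cat > h.py <<'E'
import numpy as np, cv2
from station import sense, capture, finish_job, recognise
def cw(c,p): return c["R"].T@(np.asarray(p)-c["t"])
def uv(c,X):
    r,_=cv2.Rodrigues(np.asarray(c["R"])); return cv2.projectPoints(np.float64([X]),r,np.float64(c["t"]),np.float64(c["mtx"]),np.float64(c["distortion"]))[0].ravel()
def save(c,n): cv2.imwrite("pics/"+n,c["pixels"][:,:,::-1])
def cloud(c):
    K=np.float64(c["mtx"]);h,w=c["depth"].shape
    u,v=np.meshgrid(np.arange(w),np.arange(h))
    p=cv2.undistortPoints(np.stack([u,v],-1).reshape(-1,1,2).astype(np.float64),K,np.float64(c["distortion"])).reshape(h,w,2)
    d=c["depth"].astype(float)
    P=np.dstack([p[...,0]*d,p[...,1]*d,d])
    W=(P-c["t"])@c["R"]
    W[d==0]=np.nan
    return W
E
python3 - <<'E'
from h import *
np.set_printoptions(precision=4,suppress=True)
print(sense())
for n in("scene","top"):
    c=capture(n); c={k:(np.array(v) if k in("R","t","mtx","distortion") else v) for k,v in c.items()}
    save(c,n+"0.png"); print(n,c["t"],(-c["R"].T@c["t"]),c["mtx"].ravel())
    np.savez("/tmp/"+n+"0.npz",**c)
    for l in "toggle toggle_tip popper lid lid_loop lifter_grip lifter_hook rest coaster bowl jar scoop".split():
        for r in recognise(l,c)[:3]:
            p=cw(c,r["at"]); print(l,round(r["score"],2),p,uv(c,p).round())
E
```

```text
pics
{'time_s': 0.0, 'joints': array([-48.8398,  22.0912,   0.3782,  -0.0295, -68.4115, -14.8165]), 'joint_velocities': array([ 0.0393,  0.0108,  0.0701, -0.0667, -0.0346,  0.0569]), 'effort': array([ -0.0006, -39.0662,  18.7407,   4.2199,   0.011 ,  -0.0002]), 'tcp_pos': array([ 0.2771, -0.5595,  0.2294]), 'ee_rot': array([[-0.8962, -0.4436, -0.0011],
       [-0.4436,  0.8962,  0.002 ],
       [ 0.0001,  0.0022, -1.    ]]), 'wrist_force': array([0.1797, 1.2107, 0.2777]), 'moment': array([ 0.0136,  0.0182, -0.0457]), 'gripper_width': 0.9977174553659427}
scene [-0.4578 -0.1921  1.6358] [ 1.1977 -0.6664  1.0217] [524.7708   0.     283.6239   0.     524.7708 204.5429   0.       0.
   1.    ]
toggle_tip 0.4 [0.546  0.2712 0.0107] [329. 174.]
popper 0.79 [0.7981 0.3486 0.053 ] [422. 190.]
popper 0.65 [ 0.6523 -0.0642  0.0837] [279. 242.]
popper 0.56 [ 0.4153 -0.1391  0.0578] [189. 219.]
lid 0.64 [ 0.6233 -0.0241  0.1235] [281. 215.]
lid_loop 0.92 [ 0.6233 -0.023   0.121 ] [281. 216.]
lifter_grip 0.84 [ 0.5457 -0.3307  0.0415] [164. 299.]
lifter_hook 0.6 [ 0.5461 -0.3228  0.0428] [166. 296
[... 449 characters left out ...]
9 1.0818] [0.4124 0.0138 1.1693] [444.1458   0.     269.4603   0.     444.1458 216.519    0.       0.
   1.    ]
popper 0.58 [0.5451 0.0035 0.0843] [283. 238.]
popper 0.58 [ 0.3963 -0.1374  0.0395] [340. 300.]
lid 0.86 [ 0.6095 -0.0148  0.1197] [291. 210.]
lid_loop 0.95 [ 0.6094 -0.0213  0.1211] [293. 210.]
lifter_grip 0.67 [ 0.5378 -0.3199  0.0391] [411. 244.]
lifter_hook 0.44 [ 0.7991 -0.2007  0.03  ] [359. 146.]
rest 0.74 [ 0.529  -0.3105  0.0257] [406. 247.]
rest 0.28 [ 0.5388 -0.3173  0.0421] [410. 243.]
coaster 0.59 [0.5355 0.2737 0.0086] [180. 245.]
bowl 0.88 [ 0.7968 -0.1966  0.0315] [358. 147.]
jar 0.94 [0.7622 0.1405 0.1146] [228. 150.]
scoop 0.68 [0.3589 0.0497 0.0298] [264. 315.]
```

Run:
```python
import cv2
for n,r in(("scene0",(120,370,110,480)),("top0",(100,350,130,480))):
    i=cv2.imread(f"pics/{n}.png"); a=i[r[0]:r[1],r[2]:r[3]]
    cv2.imwrite(f"pics/{n}z.png",cv2.resize(a,None,fx=2.15,fy=2.15,interpolation=cv2.INTER_CUBIC))
```

```text
(no output)
```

View pics/scene0z.png

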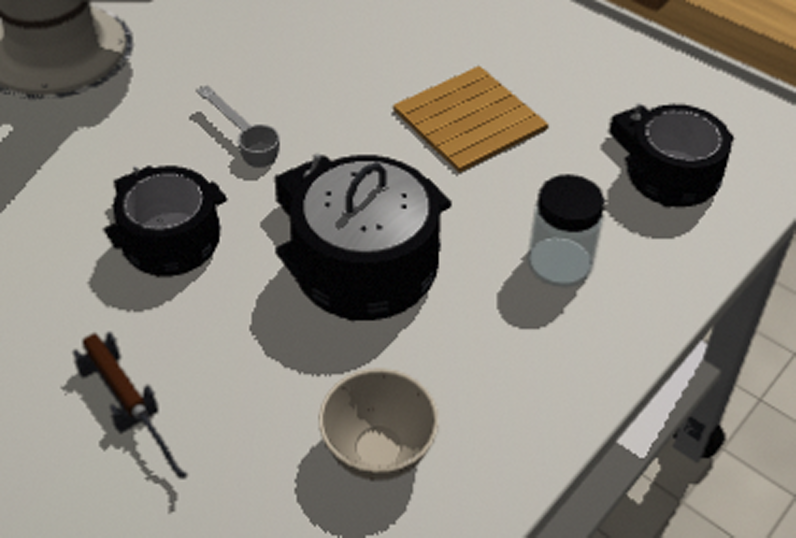

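View pics/top0z.png

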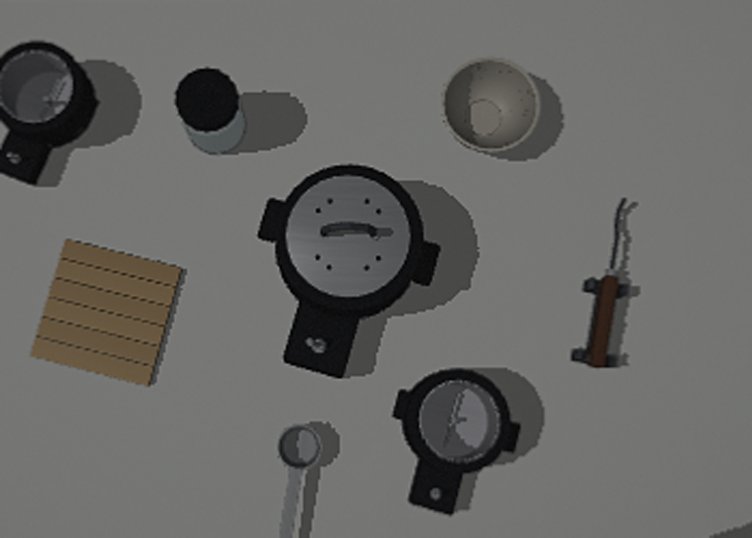

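The scene view shows the largest popper in the middle, with the lid on and its loop at about (281,215). The lifter is on its rest at about (164,299) and the coaster at (330,173). The two smaller poppers are decoys. In the top view the toggle is near (277,260), leaning left. Next I'll measure all of these from both depth clouds.

Run:
```python
from h import *
np.set_printoptions(precision=4,suppress=True)
def load(n):
    d=np.load(f"/tmp/{n}0.npz"); return {k:d[k] for k in d}
def circ(P):
    A=np.c_[2*P[:,:2],np.ones(len(P))]; s=np.linalg.lstsq(A,(P[:,:2]**2).sum(1),rcond=None)[0]
    return s[:2],np.sqrt(s[2]+s[:2]@s[:2])
for n in("scene","top"):
    c=load(n); W=cloud(c); C=c["pixels"].astype(int); P=W.reshape(-1,3); col=C.reshape(-1,3); ok=~np.isnan(P[:,0])
    P=P[ok];col=col[ok]
    tab=P[(P[:,2]<0.006)&(P[:,0]<0.9)&(P[:,0]>0.35)&(abs(P[:,1])<.4)]; print(n,"table z",np.median(tab[:,2]),tab.shape)
    d=np.hypot(P[:,0]-.615,P[:,1]+.02)
    L=P[(d<0.05)&(P[:,2]>.146)]; print("loop pts",len(L),L.mean(0),L.min(0),L.max(0))
    if len(L)>5:
        u,s,v=np.linalg.svd(L[:,:2]-L[:,:2].mean(0)); print(" dir",v[0],np.degrees(np.arctan2(v[0][1],v[0][0])))
        T=L[L[:,2]>L[:,2].max()-.006]; print(" top",T.mean(0),len(T))
    # lid = bright pts
    m=(d<0.09)&(P[:,2]>.108)&(P[:,2]<.14)&(col.sum(1)>(300 if n=="scene" else 200)); Q=P[m]; print("lid bright",len(Q),Q.mean(0),circ(Q))
    m=(d<0.12)&(abs(P[:,2]-.112)<.006)&(col.sum(1)<120); Q=P[m]
    print("rim dark",len(Q),Q.mean(0),circ(Q),np.median(Q[:,2]))
    # box top
    m=(d>0.09)&(d<.17)&(P[:,2]>.045)&(P[:,2]<.06)&(P[:,0]<.56)&(abs(P[:,1])<.1); Q=P[m]; print("box",len(Q),Q.mean(0)); 
    if len(Q)>5: print(cv2.minAreaRect(Q[:,:2].astype(np.float32)), np.median(Q[:,2]))
    m=(d>0.09)&(d<.17)&(P[:,2]>.064)&(P[:,2]<.095)&(P[:,0]<.53)&(abs(P[:,1])<.1); Q=P[m]; print("toggle pts",len(Q)); print(Q[np.argsort(-Q[:,2])][:8])
    # coaster
    m=(P[:,2]>.005)&(P[:,2]<.016)&(abs(P[:,0]-.54)<.13)&(abs(P[:,1]-.272)<.13)&(col[:,0]>col[:,2]*1.4); Q=P[m]
    r=cv2.minAreaRect(Q[:,:2].astype(np.float32)); print("coaster",len(Q),r,Q.mean(0),np.median(Q[:,2]))
    # handle
    near=(abs(P[:,0]-.56)<.15)&(abs(P[:,1]+.32)<.09)
    m=near&(P[:,2]>.03)&(col[:,0]>col[:,2]*1.6)&(col[:,0]>30); Q=P[m]; print("handle",len(Q),Q.mean(0),cv2.minAreaRect(Q[:,:2].astype(np.float32)),np.percentile(Q[:,2],[10,50,90]))
    T=Q[Q[:,2]>np.percentile(Q[:,2],50)-.003]
    u,s,v=np.linalg.svd(T-T.mean(0),full_matrices=False); e=(T-T.mean(0))@v[0]; print(" axis",v[0],np.degrees(np.arctan2(v[0][1],v[0][0])),e.min(),e.max(), T.mean(0)+v[0]*(e.min()+e.max())/2)
    m=near&(P[:,2]>.012)&(P[:,0]>.59); Q=P[m]; print("rod",len(Q)); print(Q[np.argsort(Q[:,0])][::6])
    for nm,xy,r in(("scoop",(.36,.046),.2),("jar",(.78,.13),.07),("bowl",(.79,-.19),.08),("decoy",(.41,-.138),.12)):
        m=(np.hypot(P[:,0]-xy[0],P[:,1]-xy[1])<r)&(P[:,2]>.008)
        if nm=="scoop": m&=(P[:,2]<.05)&(P[:,1]>-.02)&(P[:,0]<.42)
        Q=P[m]; print(nm,np.percentile(Q,1,axis=0),np.percentile(Q,99,axis=0))
```

```text
scene table z 0.0008668861995552149 (44326, 3)
loop pts 92 [ 0.6164 -0.0249  0.1626] [ 0.6097 -0.0514  0.1471] [0.6218 0.0094 0.1762]
 dir [-0.0419 -0.9991] -92.40002772830562
 top [ 0.616  -0.0202  0.1726] 13
lid bright 1580 [ 0.6219 -0.0251  0.1203] (array([ 0.616 , -0.0206]), np.float64(0.049990659338216774))
rim dark 890 [ 0.6269 -0.0416  0.1125] (array([ 0.6152, -0.0202]), np.float64(0.07765392391387052)) 0.11270066152711748
box 158 [0.4797 0.0028 0.0536]
((0.4765942096710205, 0.011362425982952118), (0.03790593519806862, 0.08266279101371765), 8.88004207611084) 0.05371960346528214
toggle pts 23
[[0.4979 0.0202 0.0889]
 [0.5014 0.0202 0.0876]
 [0.5056 0.0196 0.0871]
 [0.4984 0.0234 0.087 ]
 [0.4998 0.0256 0.0863]
 [0.5017 0.0236 0.0853]
 [0.497  0.021  0.0842]
 [0.4937 0.0282 0.0841]]
coaster 1823 ((0.5402075052261353, 0.2741948366165161), (0.15545237064361572, 0.1556682139635086), 75.0868911743164) [0.544  0.2699 0.0108] 0.010871600853314237
handle 310 [ 0.5221 -0.3294  0.0872] ((0.4926753044128418, -0.3407328724861145), (0.17201173305511475, 0.07612393796443939), 28.204269409179
[... 1971 characters left out ...]
108 -0.0057] 167.83341723069356 -0.0544101888468051 0.05238389029471781 [ 0.5243 -0.3178  0.0421]
rod 80
[[ 0.5909 -0.3321  0.0354]
 [ 0.5965 -0.3383  0.0325]
 [ 0.6018 -0.3387  0.0321]
 [ 0.6083 -0.3392  0.0399]
 [ 0.6143 -0.3385  0.035 ]
 [ 0.622  -0.3411  0.0359]
 [ 0.6278 -0.3448  0.0329]
 [ 0.6337 -0.3437  0.0294]
 [ 0.6405 -0.3437  0.022 ]
 [ 0.6487 -0.3496  0.0209]
 [ 0.6543 -0.3477  0.0197]
 [ 0.662  -0.3502  0.0211]
 [ 0.6659 -0.3485  0.0275]
 [ 0.672  -0.3514  0.0357]]
scoop [0.2462 0.0131 0.0085] [0.4022 0.0648 0.0366]
jar [0.7369 0.108  0.0099] [0.808  0.1798 0.1149]
bowl [ 0.7268 -0.245   0.0083] [ 0.8385 -0.1341  0.0643]
decoy [ 0.3094 -0.2059  0.0084] [ 0.4613 -0.0757  0.0809]
```

Call:
apply_moves([
  [[0,0.3,1,0,0,0,-0.04],[0,0.3,1,0,0,0,-0.04],[0,0.3,1,0,0,0,-0.04],[0,0.3,1,0,0,0,-0.04],[0,0.3,1,0,0,0,-0.04],[0,0.4,1,0,0,0,-0.04],[0,0.4,1,0,0,0,-0.04],[0,0.4,1,0,0,0,-0.04],[0,0.4,1,0,0,0,-0.04],[0,0.4,1,0,0,0,-0.04],[0,0.4,1,0,0,0,-0.04],[0,0.4,1,0,0,0,-0.04]],
])

```text
time_s: 2.3
tcp_pos: [0.3856, -0.2515, 0.2302]
ee_rot: [[-0.999, 0.053, 0.002], [0.053, 0.999, -0.002], [-0.002, -0.002, -1.0]]
wrist_force: [1.6, -0.0, 0.4]
gripper_width: 0.171
```

Call:
apply_moves([
  [[0,0.4,1,0,0,0,-0.02],[0,0.4,1,0,0,0,-0.02],[0,0.4,1,0,0,0,-0.02],[0,0.4,1,0,0,0,-0.02],[0,0.4,1,0,0,0,-0.02],[0,0.4,1,0,0,0,-0.02],[0,0.4,1,0,0,0,-0.02],[0,0.4,1,0,0,0,-0.02],[0,0.4,1,0,0,0,-0.02],[0,0.4,1,0,0,0,-0.02],[0,0.4,1,0,0,0,-0.01],[0,0.4,1,0,0,0,0]],
])

```text
time_s: 3.3
tcp_pos: [0.5094, 0.0652, 0.2343]
ee_rot: [[-0.963, 0.27, 0.011], [0.27, 0.963, -0.003], [-0.011, 0.0, -1.0]]
wrist_force: [0.9, -0.3, -0.5]
gripper_width: 0.007
```

Call:
apply_moves([
  [[0,0,0,-1,0,0,0],[0,0,0,-1,0,0,0],[0,0,0,-1,0,0,0],[0,0,0,-1,0,0,0],[0,0,0,-1,0,0,0],[0,0,0,-0.9,0,0,0],[0,0,0,-0.1,0,0,0],[0,0,0,0,0,0,0]],
])

```text
time_s: 3.97
tcp_pos: [0.5144, 0.0725, 0.0823]
ee_rot: [[-0.965, 0.26, 0.023], [0.26, 0.965, 0.001], [-0.022, 0.007, -1.0]]
wrist_force: [0.0, 0.9, 1.1]
gripper_width: 0.003
```

Run:
```python
from h import *
a=capture("scene");b=capture("top")
A=a["pixels"][140:260,230:390,::-1];B=b["pixels"][170:290,200:360,::-1]
cv2.imwrite("pics/t1.png",np.vstack([cv2.resize(x,None,fx=2.4,fy=2.4,interpolation=cv2.INTER_CUBIC) for x in(A,B)]))
print(sense()["tcp_pos"])
```

```text
[0.51498674 0.07281914 0.08346433]
```

View pics/t1.png

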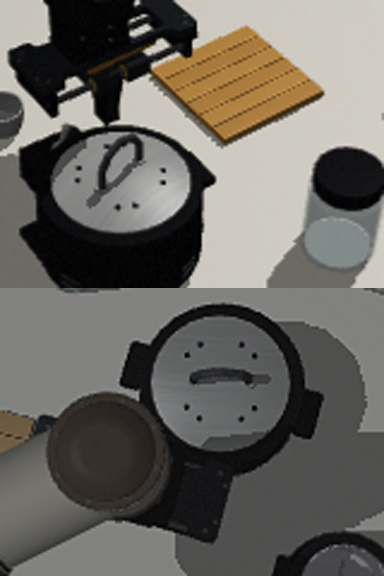

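The gripper is beside the switch, left of the lever. Next I push it along the popper's -y.

Call:
apply_moves([
  [[0,-0.15,-0.3,0,0,0,0],[0,-0.15,-0.3,0,0,0,0],[0,-0.15,-0.3,0,0,0,0],[0,-0.1,-0.3,0,0,0,0],[0,-0.1,-0.25,0,0,0,0],[0,-0.1,-0.2,0,0,0,0],[0,0,0,0,0,0,0]],
])

```text
time_s: 4.65
tcp_pos: [0.4997, 0.0293, 0.0915]
ee_rot: [[-0.965, 0.26, 0.043], [0.26, 0.965, 0.009], [-0.039, 0.02, -0.999]]
wrist_force: [0.1, -0.3, -0.4]
gripper_width: 0.007
```

Call:
apply_moves([
  [[0,0.2,0.6,0,0,0,0],[0,0.2,0.6,0,0,0,0],[0,0,0,-0.2,-0.005,0.025,0],[0,0,0,-0.15,-0.005,0.02,0],[0,0,0,0,0,0,0]],
])

```text
time_s: 5.07
tcp_pos: [0.5075, 0.0572, 0.082]
ee_rot: [[-0.965, 0.263, -0.009], [0.263, 0.965, -0.003], [0.008, -0.005, -1.0]]
wrist_force: [0.5, -0.1, -0.4]
gripper_width: 0.009
```

Run:
```python
from h import *
a=capture("scene");b=capture("top")
A=a["pixels"][140:260,230:390,::-1];B=b["pixels"][170:290,200:360,::-1]
cv2.imwrite("pics/t2.png",np.hstack([cv2.resize(x,None,fx=2.4,fy=2.4,interpolation=cv2.INTER_CUBIC) for x in(A,B)]))
s=sense();print(s["tcp_pos"],s["ee_rot"])
```

```text
[0.50707272 0.05685816 0.08227942] [[-0.96461033  0.26355301 -0.00816834]
 [ 0.2635844   0.96463161 -0.00301991]
 [ 0.00708353 -0.00506609 -0.99996208]]
```

View pics/t2.png

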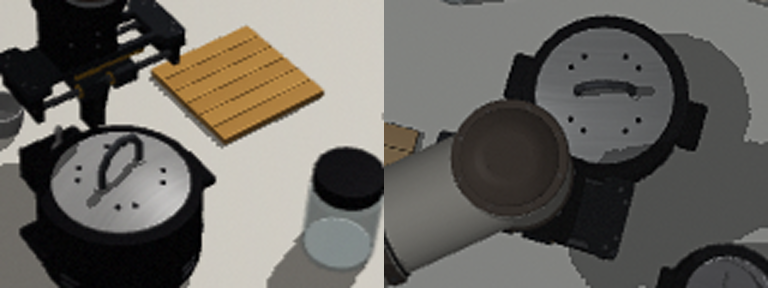

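Call:
apply_moves([
  [[0,-0.08,-0.3,-0.03,0,0,0],[0,-0.08,-0.3,-0.03,0,0,0],[0,-0.08,-0.3,-0.03,0,0,0],[0,-0.08,-0.25,-0.03,0,0,0],[0,-0.05,-0.15,0,0,0,0]],
])

```text
time_s: 5.58
tcp_pos: [0.4968, 0.0209, 0.079]
ee_rot: [[-0.964, 0.264, -0.007], [0.264, 0.964, -0.002], [0.006, -0.004, -1.0]]
wrist_force: [0.9, 2.9, -0.4]
gripper_width: 0.005
```

Call:
apply_moves([
  [[0,-0.03,-0.1,0,0,0,0],[0,0,0,0,0,0,0]],
])

```text
time_s: 5.75
tcp_pos: [0.4972, 0.0202, 0.0793]
ee_rot: [[-0.963, 0.268, -0.001], [0.268, 0.963, 0.005], [0.002, 0.005, -1.0]]
wrist_force: [-1.3, 4.6, -0.6]
gripper_width: 0.008
```

Run:
```python
from h import *
s=sense();print(s["tcp_pos"],s["wrist_force"])
```

```text
[0.49721151 0.02020732 0.07934285] [-1.32579392  4.55727746 -0.61638585]
```

At the stop: the force is building with little motion. I back off and raise the gripper before checking.

Call:
apply_moves([
  [[0,0.1,0.4,0,0,0,0],[0,0.1,0.4,0,0,0,0],[0,0,0,1,0,0,0],[0,0,0,1,0,0,0],[0,0,0,1,0,0,0],[30,0,0,1,0,0,0],[60,0,0,1,0,0,0],[100,-0.6,-1,0.2,0,0,0],[100,-0.6,-1,0,0,0,0],[100,-0.6,-1,0,0,0,0],[100,-0.6,-1,0,0,0,0],[100,-0.6,-1,0,0,0,0]],
])

```text
time_s: 6.75
tcp_pos: [0.4258, -0.0827, 0.2162]
ee_rot: [[-0.967, 0.256, -0.004], [0.256, 0.967, -0.004], [0.003, -0.005, -1.0]]
wrist_force: [0.2, -1.2, 0.8]
gripper_width: 0.452
```

Call:
apply_moves([
  [[100,0.3,-1,0,0,0,0],[100,0.3,-1,0,0,0,0],[100,0.3,-1,0,0,0,0],[100,0.3,-1,0,0,0,0],[100,0.4,-1,0,0,0,0],[100,0.4,-1,0,0,0,0],[100,0.4,-1,0,0,0,0],[100,0,0,0,0,0,0]],
])

```text
time_s: 7.42
tcp_pos: [0.4824, -0.2676, 0.2175]
ee_rot: [[-0.967, 0.255, -0.008], [0.255, 0.967, -0.007], [0.006, -0.009, -1.0]]
wrist_force: [0.4, 0.2, 0.4]
gripper_width: 0.98
```

Run:
```python
from h import *
np.set_printoptions(precision=4,suppress=True)
a=capture("scene");b=capture("top")
A=a["pixels"][140:260,230:390,::-1];B=b["pixels"][170:290,200:360,::-1]
cv2.imwrite("pics/t3.png",np.hstack([cv2.resize(x,None,fx=2.4,fy=2.4,interpolation=cv2.INTER_CUBIC) for x in(A,B)]))
s=sense();print(s["tcp_pos"],s["ee_rot"],s["wrist_force"])
for c in(a,b):
    P=cloud(c).reshape(-1,3); d=np.hypot(P[:,0]-.4943,P[:,1]-.0146)
    Q=P[(d<.03)&(P[:,2]>.07)&(P[:,2]<.1)]; print(len(Q),Q.mean(0));
```

```text
[ 0.4808 -0.2649  0.2174] [[-0.9671  0.2541 -0.0091]
 [ 0.2542  0.9671 -0.0056]
 [ 0.0074 -0.0077 -0.9999]] [ 0.108   0.5782 -0.5047]
18 [0.4943 0.0045 0.0801]
14 [0.4903 0.0075 0.0819]
```

View pics/t3.png

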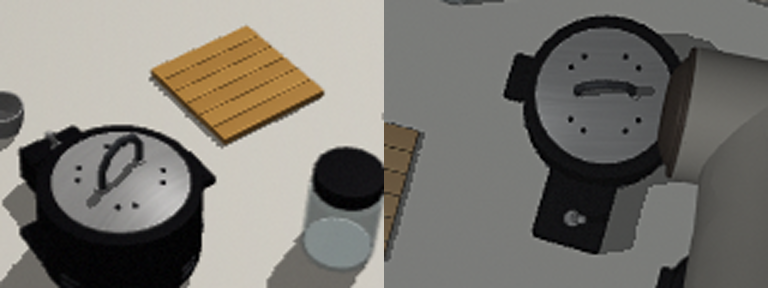

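Run:
```python
from h import *
np.set_printoptions(precision=4,suppress=True)
for n in("scene","top"):
    d=np.load(f"/tmp/{n}0.npz"); c={k:d[k] for k in d}
    W=cloud(c);P=W.reshape(-1,3);col=c["pixels"].reshape(-1,3).astype(int)
    m=(abs(P[:,0]-.525)<.08)&(abs(P[:,1]+.32)<.05)&(P[:,2]>.036)&(P[:,2]<.05)&(col[:,0]>col[:,2]*1.6)&(col[:,0]>30)
    Q=P[m]; print(n,len(Q),cv2.minAreaRect(Q[:,:2].astype(np.float32)),np.median(Q[:,2]))
    m=(P[:,0]>.6)&(P[:,0]<.68)&(abs(P[:,1]+.34)<.03)&(P[:,2]>.016); R=P[m]
    print(" handle mean",Q.mean(0),"rod mean",R.mean(0),"yaw",np.degrees(np.arctan2(*(R.mean(0)-Q.mean(0))[[1,0]])))
```

```text
scene 283 ((0.5288009643554688, -0.3214638829231262), (0.017376715317368507, 0.10711156576871872), 78.14080047607422) 0.042861671122717056
 handle mean [ 0.5303 -0.3223  0.0428] rod mean [ 0.6369 -0.3447  0.0308] yaw -11.874343808642882
top 289 ((0.5242571234703064, -0.3179203271865845), (0.01856073923408985, 0.10691730678081512), 78.5692367553711) 0.04177226555625447
 handle mean [ 0.5235 -0.3176  0.0418] rod mean [ 0.6376 -0.3445  0.0294] yaw -13.288571097436181
```

Call:
apply_moves([
  [[80,0.5,-0.5,-0.4,0,0,0.01],[80,0.5,-0.5,-0.4,0,0,0.01],[80,0.5,-0.5,-0.4,0,0,0.01],[80,0.5,-0.5,-0.4,0,0,0.01],[80,0.5,-0.3,-0.4,0,0,0.01],[80,0,0,-0.8,0,0,0],[80,0,0,-0.8,0,0,0],[80,0,0,-0.4,0,0,0],[80,0,0,0,0,0,0]],
])

```text
time_s: 8.27
tcp_pos: [0.5447, -0.3137, 0.1164]
ee_rot: [[-0.981, 0.192, -0.01], [0.192, 0.981, -0.006], [0.008, -0.008, -1.0]]
wrist_force: [-0.2, -0.5, 0.3]
gripper_width: 0.802
```

Run:
```python
from h import *
s=sense();print(s["tcp_pos"],s["ee_rot"])
```

```text
[ 0.54469016 -0.31373322  0.11641999] [[-0.98135201  0.19198181 -0.0095508 ]
 [ 0.19204334  0.98136812 -0.00599816]
 [ 0.00822131 -0.00772048 -0.9999364 ]]
```

Call:
apply_moves([
  [[80,0,-0.2,-0.5,0.006,-0.01,-0.016],[80,0,-0.2,-0.7,0,0,0],[80,0,0,-0.7,0,0,0],[80,0,0,-0.6,0,0,0],[80,0,0,-0.4,0,0,0],[80,0,0,0,0,0,0]],
])

```text
time_s: 8.77
tcp_pos: [0.5474, -0.3202, 0.049]
ee_rot: [[-0.98, 0.201, 0.008], [0.201, 0.98, -0.004], [-0.009, -0.002, -1.0]]
wrist_force: [-0.6, -0.7, -0.5]
gripper_width: 0.801
```

Call:
apply_moves([
  [[80,-0.13,-0.13,-0.4,0.004,0.008,0],[80,0,0,-0.4,0,0,0],[80,0,0,-0.25,0,0,0],[80,0,0,0,0,0,0]],
])

```text
time_s: 9.1
tcp_pos: [0.5459, -0.3236, 0.0243]
ee_rot: [[-0.98, 0.199, 0.004], [0.199, 0.98, -0.002], [-0.005, -0.001, -1.0]]
wrist_force: [0.8, 1.2, -0.0]
gripper_width: 0.799
```

Run:
```python
from h import *
s=sense();print(s["tcp_pos"],s["ee_rot"],s["wrist_force"])
a=capture("scene");A=a["pixels"][240:390,100:270,::-1]
cv2.imwrite("pics/g1.png",cv2.resize(A,None,fx=3.5,fy=3.5,interpolation=cv2.INTER_CUBIC))
```

```text
[ 0.54590769 -0.32356385  0.02429725] [[-9.80018294e-01  1.98858822e-01  4.39460077e-03]
 [ 1.98853039e-01  9.80027811e-01 -1.72033455e-03]
 [-4.64893467e-03 -8.12079615e-04 -9.99988864e-01]] [ 0.79714783  1.16658743 -0.03212576]
```

View pics/g1.png

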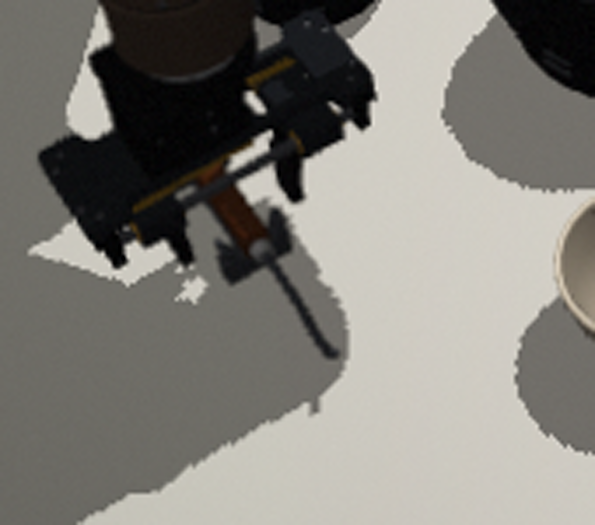

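The fingers straddle the handle just behind the front saddle, at about (235,215) in the crop. Closing now.

Call:
apply_moves([
  [[50,0,0,-0.05,0,0,0],[30,0,0,0,0,0,0],[0,0,0,0,0,0,0],[0,0,0,0,0,0,0],[0,0,0,0,0,0,0],[0,0,0,0,0,0,0],[0,0,0,0,0,0,0]],
])

```text
time_s: 9.73
tcp_pos: [0.5476, -0.3244, 0.0256]
ee_rot: [[-0.98, 0.198, 0.009], [0.198, 0.98, -0.004], [-0.009, -0.002, -1.0]]
wrist_force: [-0.2, -0.1, 0.2]
gripper_width: 0.353
```

Run:
```python
from h import *
s=sense();print(s["tcp_pos"],s["ee_rot"],s["wrist_force"],s["gripper_width"])
```

```text
[ 0.54761757 -0.32438463  0.02558246] [[-0.98009788  0.19832706  0.00863205]
 [ 0.1983015   0.98013396 -0.00373201]
 [-0.00920072 -0.00194598 -0.99995578]] [-0.24456909 -0.09071605  0.20399802] 0.35311725506469765
```

Call:
apply_moves([
  [[0,0,0,0,0,0,0],[0,0,0,0,0,0,0],[0,0,0,0,0,0,0],[0,0,0,0,0,0,0]],
])

```text
time_s: 10.07
tcp_pos: [0.5477, -0.3244, 0.0258]
ee_rot: [[-0.98, 0.198, 0.009], [0.198, 0.98, -0.004], [-0.01, -0.002, -1.0]]
wrist_force: [-0.9, -0.3, -0.1]
gripper_width: 0.205
```

Call:
apply_moves([
  [[0,0,0,0.2,0,0,0],[0,0,0,0.5,0,0,0],[0,0,0,0.8,0,0,0],[0,0,0,1,0,0,0],[0,0,0,1,0,0,0],[0,0,0,1,0,0,0],[0,0,0,1,0,0,0],[0,0,0,1,0,0,0],[0,0,0,0.8,0,0,0],[0,0,0,0.4,0,0,0]],
])

```text
time_s: 10.9
tcp_pos: [0.5398, -0.3212, 0.2211]
ee_rot: [[-0.98, 0.201, -0.009], [0.201, 0.98, 0.004], [0.009, 0.002, -1.0]]
wrist_force: [0.0, -0.2, -0.7]
gripper_width: 0.201
```

Run:
```python
from h import *
np.set_printoptions(precision=4,suppress=True)
s=sense();print(s["tcp_pos"],s["ee_rot"],s["wrist_force"],s["gripper_width"])
a=capture("scene");b=capture("top");save(a,"l1.png");save(b,"l2.png")
```

```text
[ 0.5398 -0.3212  0.2211] [[-0.9796  0.2006 -0.0086]
 [ 0.2006  0.9797  0.0042]
 [ 0.0092  0.0024 -1.    ]] [ 0.0111 -0.1755 -0.7019] 0.20129872957985462
```

View pics/l1.png

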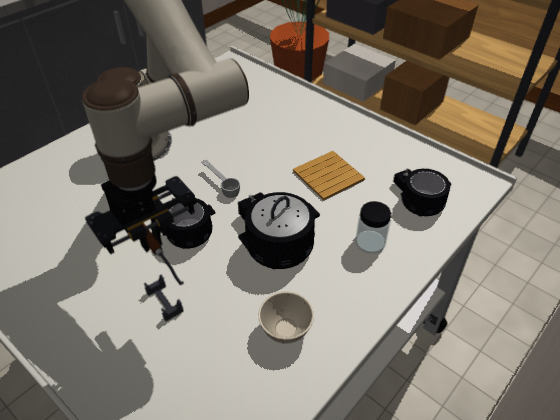

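Call:
apply_moves([
  [[0,-0.2,0.4,0,0,0,0.01],[0,-0.3,0.8,0,0,0,0.015],[0,-0.3,1,0,0,0,0.015],[0,-0.3,1,0,0,0,0.015],[0,-0.3,1,0,0,0,0.015],[0,-0.3,1,0,0,0,0.015],[0,-0.3,1,0,0,0,0.015],[0,-0.3,1,0,0,0,0.015],[0,-0.3,1,0,0,0,0.015],[0,-0.3,1,0,0,0,0.015],[0,-0.3,1,0,0,0,0.015],[0,-0.2,0.8,0,0,0,0.01]],
])

```text
time_s: 12.0
tcp_pos: [0.432, -0.0331, 0.1946]
ee_rot: [[-0.998, 0.032, -0.055], [0.032, 0.999, 0.008], [0.055, 0.006, -0.998]]
wrist_force: [0.2, 0.6, -1.5]
gripper_width: 0.204
```

Call:
apply_moves([
  [[0,-0.2,0.5,0,0,0,0],[0,0,0.2,0,0,0,0],[0,0,0,0,0,0,0]],
])

```text
time_s: 12.25
tcp_pos: [0.4208, -0.012, 0.1901]
ee_rot: [[-0.998, 0.026, -0.065], [0.025, 1.0, 0.007], [0.065, 0.005, -0.998]]
wrist_force: [-0.0, -0.5, -1.0]
gripper_width: 0.205
```

Run:
```python
from h import *
np.set_printoptions(precision=4,suppress=True)
s=sense();print(s["tcp_pos"],s["ee_rot"],s["wrist_force"],s["gripper_width"])
for n in("scene","top"):
    c=capture(n);save(c,f"m_{n}.png");P=cloud(c).reshape(-1,3)
    t=s["tcp_pos"]
    m=(P[:,0]>t[0]+.04)&(P[:,0]<t[0]+.16)&(abs(P[:,1]-t[1])<.03)&(P[:,2]>.19)&(P[:,2]<.26); Q=P[m];Q=Q[np.argsort(Q[:,0])]
    print(n,len(Q));print(Q[::max(1,len(Q)//14)])
    d=np.hypot(P[:,0]-.55,P[:,1]+.325)
    m=(abs(P[:,0]-.526)<.08)&(abs(P[:,1]+.32)<.06)&(P[:,2]>.008)&(P[:,2]<.045); Q=P[m]; print("rest",len(Q),cv2.minAreaRect(Q[:,:2].astype(np.float32)))
    for f in(0,1):
        pass
```

```text
[ 0.4208 -0.012   0.1901] [[-0.9976  0.0258 -0.065 ]
 [ 0.0254  0.9997  0.007 ]
 [ 0.0652  0.0053 -0.9979]] [-0.0051 -0.4617 -0.9629] 0.20456984819417945
scene 63
[[ 0.4608 -0.016   0.1952]
 [ 0.4619 -0.0371  0.2575]
 [ 0.4623  0.0116  0.2558]
 [ 0.4629  0.0013  0.2591]
 [ 0.4639 -0.0358  0.2578]
 [ 0.4672 -0.0155  0.1953]
 [ 0.4697 -0.0148  0.1931]
 [ 0.4762 -0.0179  0.1925]
 [ 0.4804 -0.015   0.1961]
 [ 0.4873 -0.0188  0.1931]
 [ 0.4897 -0.0175  0.1967]
 [ 0.4946 -0.0161  0.1923]
 [ 0.4987 -0.0166  0.195 ]
 [ 0.5047 -0.0159  0.1949]
 [ 0.5091 -0.0205  0.1941]
 [ 0.5486 -0.0174  0.1933]]
rest 485 ((0.5233431458473206, -0.3085647225379944), (0.07117775082588196, 0.11840620636940002), 77.66070556640625)
top 2
[[ 0.5459 -0.0157  0.1919]
 [ 0.5484 -0.0158  0.19  ]]
rest 298 ((0.5241696834564209, -0.31917327642440796), (0.048736363649368286, 0.09991740435361862), 78.03543853759766)
```

View pics/m_scene.png

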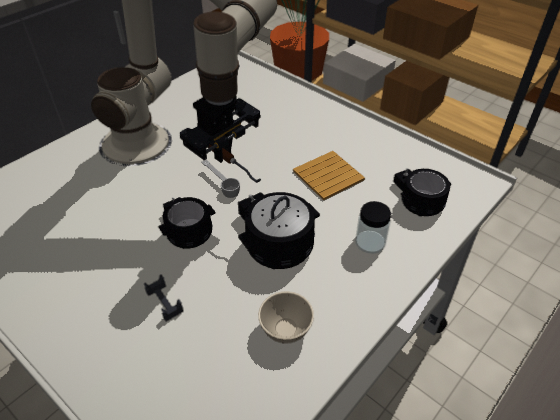

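View pics/m_top.png

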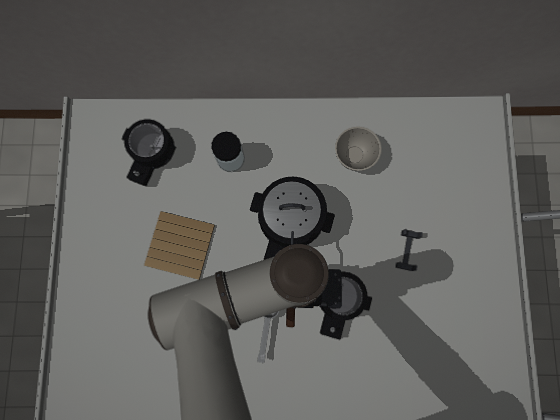

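Call:
apply_moves([
  [[0,0.2,0,0.2,-0.004,-0.03,0],[0,0.2,0,0,0,-0.03,0],[0,0.2,0,0,0,-0.02,0],[0,0,0,0,0,0,0]],
])

```text
time_s: 12.68
tcp_pos: [0.4382, -0.0155, 0.1952]
ee_rot: [[-0.999, 0.032, 0.021], [0.032, 1.0, 0.001], [-0.021, 0.002, -1.0]]
wrist_force: [0.7, -0.2, -1.2]
gripper_width: 0.205
```

```bash
python3 - <<'E'
from h import *
np.set_printoptions(precision=4,suppress=True)
s=sense();print(s["tcp_pos"],s["ee_rot"],s["wrist_force"],s["gripper_width"])
t=s["tcp_pos"]
for n in("scene","top"):
    c=capture(n);save(c,f"n_{n}.png");P=cloud(c).reshape(-1,3)
    m=(P[:,0]>t[0]+.06)&(P[:,0]<t[0]+.16)&(abs(P[:,1]-t[1])<.03)&(P[:,2]>.18)&(P[:,2]<.24); Q=P[m];Q=Q[np.argsort(Q[:,0])]
    print(n,len(Q));print((Q-t)[::max(1,len(Q)//14)])
E
python3 - <<'E'
import cv2
i=cv2.imread("pics/n_scene.png")[100:260,170:340];cv2.imwrite("pics/n_z.png",cv2.resize(i,None,fx=4,fy=3.7,interpolation=cv2.INTER_CUBIC))
E
```

```text
[ 0.4382 -0.0155  0.1952] [[-0.9993  0.0316  0.021 ]
 [ 0.0316  0.9995  0.0009]
 [-0.0209  0.0016 -0.9998]] [ 0.6813 -0.1608 -1.2463] 0.20534463587840984
scene 72
[[ 0.0613 -0.0011  0.0097]
 [ 0.065  -0.0016  0.009 ]
 [ 0.0724 -0.0057  0.0097]
 [ 0.0781 -0.0113  0.0135]
 [ 0.084  -0.004   0.0121]
 [ 0.0864 -0.0038  0.0009]
 [ 0.0914 -0.0053  0.0048]
 [ 0.0947 -0.0022  0.0016]
 [ 0.0985 -0.0066 -0.0058]
 [ 0.1027 -0.0074 -0.0028]
 [ 0.1079 -0.0094 -0.0015]
 [ 0.1142 -0.0092 -0.0009]
 [ 0.1209 -0.0094  0.0032]
 [ 0.1263 -0.0081  0.0087]
 [ 0.1296 -0.0049  0.0085]]
top 75
[[ 0.0644  0.0004  0.0094]
 [ 0.0668 -0.004   0.0071]
 [ 0.071   0.0004  0.0081]
 [ 0.0754 -0.0018  0.0085]
 [ 0.0785  0.0001 -0.0002]
 [ 0.0842 -0.0041  0.0081]
 [ 0.089  -0.0021  0.0039]
 [ 0.096  -0.0022  0.0016]
 [ 0.101  -0.0023 -0.0033]
 [ 0.1075 -0.0023 -0.0017]
 [ 0.112  -0.0024 -0.0017]
 [ 0.1147 -0.0069 -0.0053]
 [ 0.1179 -0.0022  0.0039]
 [ 0.1216 -0.0021  0.0087]
 [ 0.124  -0.0065  0.0077]]
```

View pics/n_z.png

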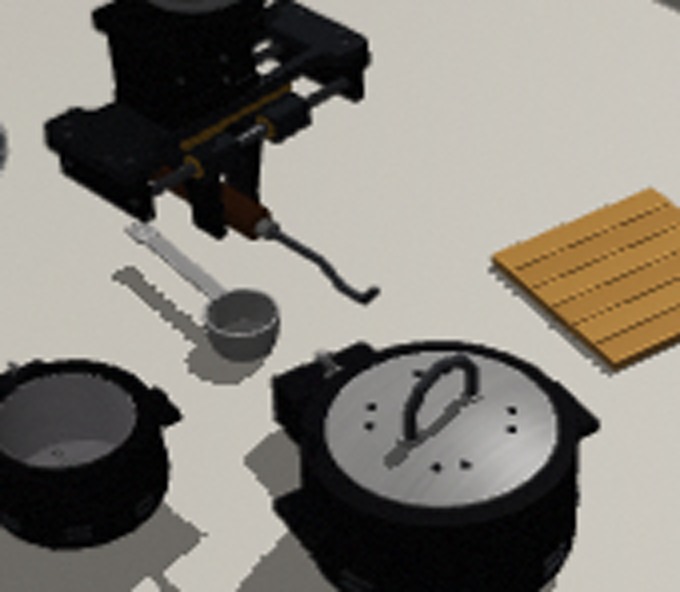

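Call:
apply_moves([
  [[0,0,0.08,-0.3,0,0,0],[0,0,0,-0.4,0,0,0],[0,0,0,-0.4,0,0,0],[0,0,0,-0.4,0,0,0],[0,0,0,-0.2,0,0,0],[0,0,0,0,0,0,0],[0,0,0,0,0,0,0]],
])

```text
time_s: 13.37
tcp_pos: [0.438, -0.0138, 0.149]
ee_rot: [[-0.999, 0.035, 0.018], [0.035, 0.999, 0.001], [-0.018, 0.002, -1.0]]
wrist_force: [0.3, -0.2, -1.5]
gripper_width: 0.203
```

Call:
apply_moves([
  [[0,0.15,0,-0.1,0,0,0],[0,0.3,0,-0.04,0,0,0],[0,0.3,0,0,0,0,0],[0,0.3,0,0,0,0,0],[0,0,0,0,0,0,0]],
])

```text
time_s: 13.78
tcp_pos: [0.4688, -0.0133, 0.1468]
ee_rot: [[-0.999, 0.034, 0.022], [0.034, 0.999, 0.002], [-0.022, 0.003, -1.0]]
wrist_force: [0.6, -0.1, -1.7]
gripper_width: 0.206
```

```bash
cat > look.py <<'E'
from h import *
import sys
np.set_printoptions(precision=4,suppress=True)
n=sys.argv[1]
s=sense();print(s["tcp_pos"],s["ee_rot"],s["wrist_force"],s["gripper_width"])
t=s["tcp_pos"]
a=capture("scene");b=capture("top")
x=t+np.array([.1,0,0])
I=[]
for c in(a,b):
    u,v=uv(c,x).astype(int); I.append(cv2.resize(np.ascontiguousarray(c["pixels"][max(0,v-50):v+50,max(0,u-50):u+50,::-1]),(400,400),interpolation=cv2.INTER_CUBIC))
cv2.imwrite(f"pics/{n}.png",np.hstack(I))
np.savez(f"/tmp/{n}.npz",P1=cloud(a),P2=cloud(b))
E
python3 look.py e1
```

```text
[ 0.4688 -0.0133  0.1468] [[-0.9992  0.0337  0.0224]
 [ 0.0338  0.9994  0.0018]
 [-0.0223  0.0026 -0.9997]] [ 0.6073 -0.1149 -1.694 ] 0.2064614543072351
```

View pics/e1.png

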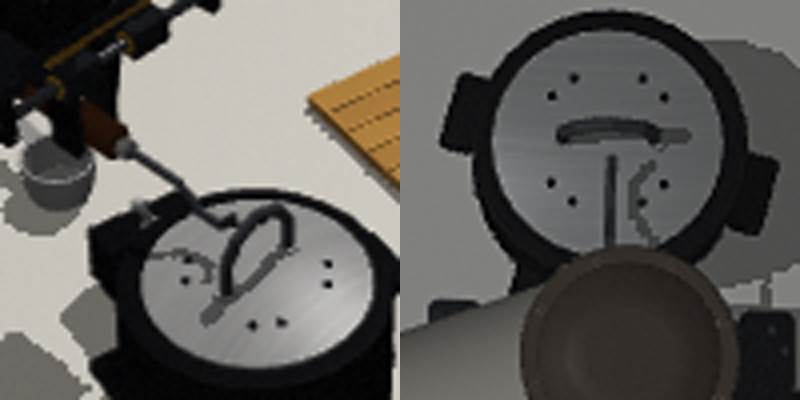

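The hook is centred on the loop in the top view (column 611 against loop centre 608), and its tip sits below the arch top. Advancing.

Call:
apply_moves([
  [[0,0.2,0,-0.08,0,0,0],[0,0.3,0,0,0,0,0],[0,0.3,0,0,0,0,0],[0,0.3,0,0,0,0,0],[0,0.3,0,0,0,0,0],[0,0,0,0,0,0,0]],
])

```text
time_s: 14.38
tcp_pos: [0.5055, -0.0137, 0.1444]
ee_rot: [[-0.999, 0.034, 0.021], [0.034, 0.999, 0.002], [-0.021, 0.003, -1.0]]
wrist_force: [-0.3, 0.5, -0.6]
gripper_width: 0.202
```

```bash
python3 look.py e2
```

```text
[ 0.5055 -0.0137  0.1444] [[-0.9992  0.034   0.0209]
 [ 0.034   0.9994  0.0018]
 [-0.0208  0.0026 -0.9998]] [-0.2808  0.4883 -0.6064] 0.20213538259220784
```

View pics/e2.png

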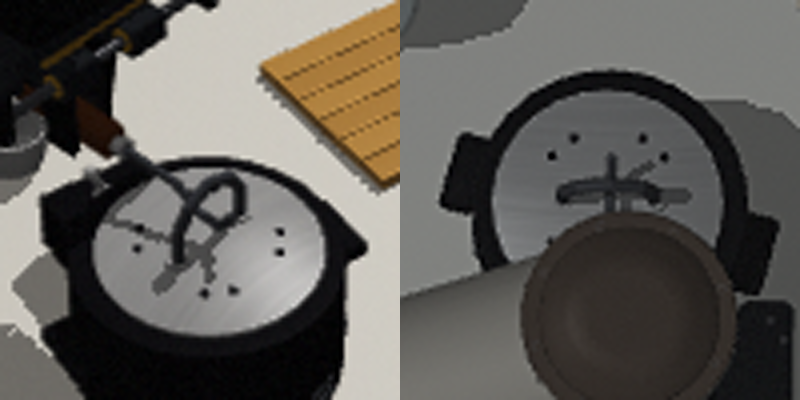

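The hook's tip shows behind the loop (row 157 against loop row 188), so it has passed through. Advancing slightly, then raising slowly.

Call:
apply_moves([
  [[0,0.12,0,0.15,0,0,0],[0,0,0,0.15,0,0,0],[0,0,0,0.15,0,0,0],[0,0,0,0.15,0,0,0],[0,0,0,0.1,0,0,0],[0,0,0,0.05,0,0,0],[0,0,0,0,0,0,0]],
])

```text
time_s: 15.07
tcp_pos: [0.5058, -0.014, 0.1655]
ee_rot: [[-0.999, 0.034, 0.019], [0.034, 0.999, 0.002], [-0.019, 0.003, -1.0]]
wrist_force: [0.9, -0.2, -1.7]
gripper_width: 0.205
```

```bash
python3 look.py e3
```

```text
[ 0.5058 -0.014   0.1655] [[-0.9992  0.0344  0.0189]
 [ 0.0345  0.9994  0.0022]
 [-0.0188  0.0028 -0.9998]] [ 0.8577 -0.2224 -1.7324] 0.2052673168678799
```

View pics/e3.png

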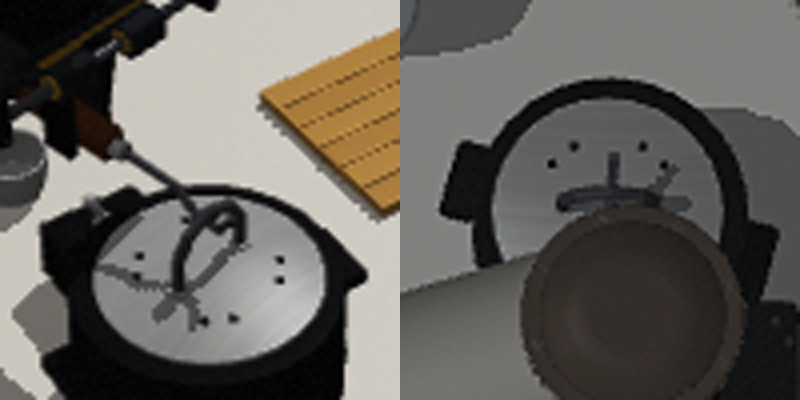

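Call:
apply_moves([
  [[0,0,0,0.08,0,0,0],[0,0,0,0.08,0,0,0],[0,0,0,0.08,0,0,0],[0,0,0,0.08,0,0,0],[0,0,0,0.08,0,0,0],[0,0,0,0,0,0,0],[0,0,0,0,0,0,0]],
])

```text
time_s: 15.75
tcp_pos: [0.5022, -0.0144, 0.173]
ee_rot: [[-0.999, 0.036, 0.009], [0.036, 0.999, 0.001], [-0.009, 0.001, -1.0]]
wrist_force: [-0.3, -0.2, -3.4]
gripper_width: 0.205
```

```bash
python3 look.py e4
```

```text
[ 0.5022 -0.0144  0.173 ] [[-0.9993  0.0357  0.0087]
 [ 0.0357  0.9994  0.0011]
 [-0.0086  0.0014 -1.    ]] [-0.3194 -0.2408 -3.4366] 0.20532985628813114
```

View pics/e4.png

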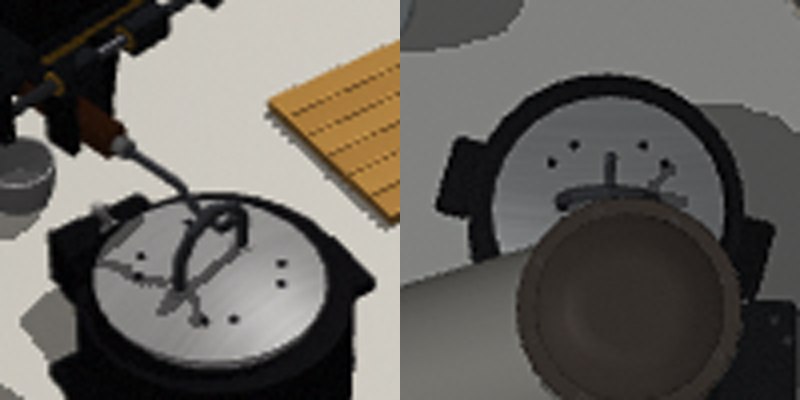

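Call:
apply_moves([
  [[0,0.04,0,0.1,0,-0.006,0],[0,0.04,0,0.12,0,-0.006,0],[0,0.02,0,0.15,0,-0.004,0],[0,0.02,0,0.15,0,-0.003,0],[0,0,0,0.15,0,-0.003,0],[0,0,0,0.1,0,0,0],[0,0,0,0,0,0,0]],
])

```text
time_s: 16.43
tcp_pos: [0.5055, -0.0145, 0.1944]
ee_rot: [[-0.999, 0.036, 0.033], [0.036, 0.999, 0.001], [-0.033, 0.002, -0.999]]
wrist_force: [2.1, 0.3, -3.0]
gripper_width: 0.204
```

```bash
python3 look.py e5
```

```text
[ 0.5055 -0.0145  0.1944] [[-0.9988  0.0355  0.0333]
 [ 0.0356  0.9994  0.001 ]
 [-0.0332  0.0021 -0.9994]] [ 2.1068  0.3324 -2.9567] 0.20440036516867674
```

View pics/e5.png

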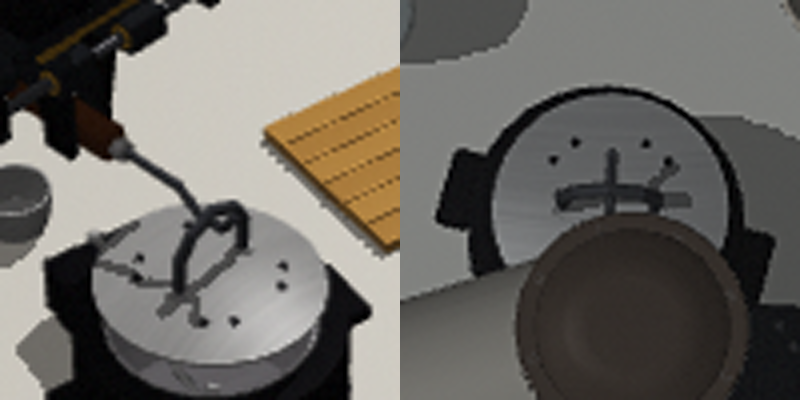

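The lid hangs about 20 mm above its seat and looks level. Raising further.

Call:
apply_moves([
  [[0,0,0,0.12,0,0,0],[0,0,0,0.2,0,0,0],[0,0,0,0.25,0,0,0],[0,0,0,0.25,0,0,0],[0,0,0,0.2,0,0,0],[0,0,0,0.15,0,0,0],[0,0,0,0.1,0,0,0],[0,0,0,0,0,0,0],[0,0,0,0,0,0,0],[0,0,0,0,0,0,0],[0,0,0,0,0,0,0],[0,0,0,0,0,0,0]],
])

```text
time_s: 17.53
tcp_pos: [0.5046, -0.0146, 0.2287]
ee_rot: [[-0.999, 0.036, 0.031], [0.036, 0.999, 0.001], [-0.031, 0.002, -1.0]]
wrist_force: [0.4, -0.3, -3.6]
gripper_width: 0.205
```

```bash
python3 look.py e6
python3 - <<'E'
import numpy as np
d=np.load("/tmp/e6.npz")
for k in("P1","P2"):
    P=d[k].reshape(-1,3); r=np.hypot(P[:,0]-.613,P[:,1]+.018)
    Q=P[(r<.075)&(P[:,2]>.14)&(P[:,2]<.19)]
    # dome ring points
    A=np.c_[Q[:,:2]-Q[:,:2].mean(0),np.ones(len(Q)),((Q[:,:2]-[.613,-.018])**2).sum(1)]
    s=np.linalg.lstsq(A,Q[:,2],rcond=None)[0]; print(k,len(Q),Q.mean(0),"slopes",s[:2])
E
```

```text
[ 0.5046 -0.0146  0.2287] [[-0.9989  0.0362  0.0311]
 [ 0.0362  0.9993  0.001 ]
 [-0.0311  0.0022 -0.9995]] [ 0.4195 -0.3417 -3.5936] 0.2047346583627557
P1 1725 [ 0.62223186 -0.03043233  0.18417021] slopes [ 0.0084999  -0.05870327]
P2 1513 [ 0.63541949 -0.01594517  0.18193214] slopes [-0.00295359 -0.05452055]
```

View pics/e6.png

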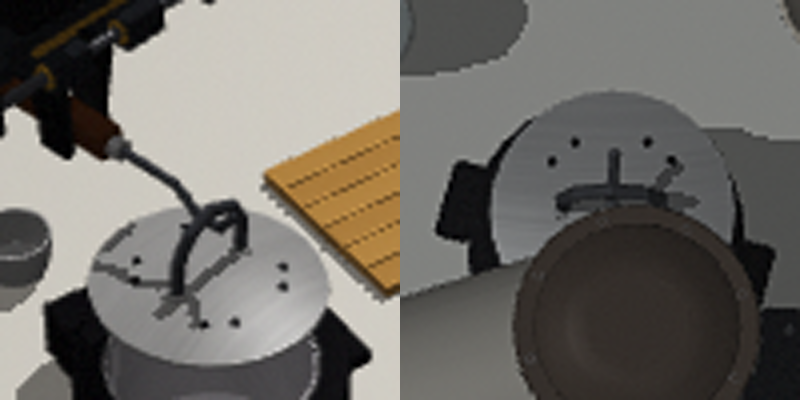

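Call:
apply_moves([
  [[0,-0.02,0.1,0,0,0,0],[0,-0.05,0.2,0,0,0,0],[0,-0.08,0.3,0,0,0,0],[0,-0.1,0.4,0,0,-0.002,0],[0,-0.12,0.45,0,0,-0.002,0],[0,-0.12,0.5,0,0,-0.002,0],[0,-0.12,0.5,0,0,-0.002,0],[0,-0.12,0.5,0,0,-0.002,0],[0,-0.12,0.5,0,0,-0.002,0],[0,-0.12,0.5,0,0,-0.002,0],[0,-0.12,0.5,0,0,-0.002,0],[0,-0.12,0.5,0,0,-0.002,0]],
])

```text
time_s: 18.63
tcp_pos: [0.4699, 0.1205, 0.2284]
ee_rot: [[-0.998, 0.036, 0.05], [0.037, 0.999, 0.003], [-0.05, 0.005, -0.999]]
wrist_force: [-0.2, 0.5, -3.2]
gripper_width: 0.204
```

Call:
apply_moves([
  [[0,-0.12,0.5,0,0,0.002,0],[0,-0.12,0.5,0,0,0.002,0],[0,-0.12,0.5,0,0,0.002,0],[0,-0.12,0.5,0,0,0.002,0],[0,-0.12,0.5,0,0,0.002,0],[0,-0.12,0.5,0,0,0,0],[0,-0.12,0.5,0,0,0,0],[0,-0.12,0.5,0,0,0,0],[0,-0.1,0.45,0,0,0,0],[0,-0.1,0.35,0,0,0,0],[0,-0.08,0.25,0,0,0,0],[0,-0.05,0.15,0,0,0,0]],
])

```text
time_s: 19.63
tcp_pos: [0.4285, 0.2686, 0.2295]
ee_rot: [[-0.999, 0.026, 0.043], [0.026, 1.0, 0.011], [-0.042, 0.012, -0.999]]
wrist_force: [0.3, 0.2, -3.7]
gripper_width: 0.202
```

Call:
apply_moves([
  [[0,-0.03,0.08,0,0,0,0],[0,0,0,0,0,0,0],[0,0,0,0,0,0,0],[0,0,0,0,0,0,0],[0,0,0,0,0,0,0],[0,0,0,0,0,0,0]],
])

```text
time_s: 20.13
tcp_pos: [0.4274, 0.2703, 0.2294]
ee_rot: [[-0.999, 0.027, 0.042], [0.027, 1.0, 0.01], [-0.042, 0.011, -0.999]]
wrist_force: [-0.3, -0.2, -2.8]
gripper_width: 0.201
```

```bash
python3 look.py f1
python3 - <<'E'
import numpy as np
d=np.load("/tmp/f1.npz")
for k in("P1","P2"):
    P=d[k].reshape(-1,3)
    Q=P[(abs(P[:,0]-.54)<.12)&(abs(P[:,1]-.275)<.12)&(P[:,2]>.12)&(P[:,2]<.26)]
    print(k,len(Q)); D=Q[(Q[:,2]<.215)]
    L=Q[Q[:,2]>np.percentile(Q[:,2],97)]
    if k=="P1":
        for z in np.arange(.14,.26,.01): print(round(z,3),((Q[:,2]>z)&(Q[:,2]<z+.01)).sum())
E
```

```text
[0.4274 0.2703 0.2294] [[-0.9987  0.0267  0.0423]
 [ 0.0272  0.9996  0.0101]
 [-0.042   0.0112 -0.9991]] [-0.2908 -0.1689 -2.8214] 0.20127476373844908
P1 1571
0.14 0
0.15 0
0.16 0
0.17 67
0.18 986
0.19 144
0.2 23
0.21 15
0.22 38
0.23 137
0.24 117
0.25 44
P2 2935
```

View pics/f1.png

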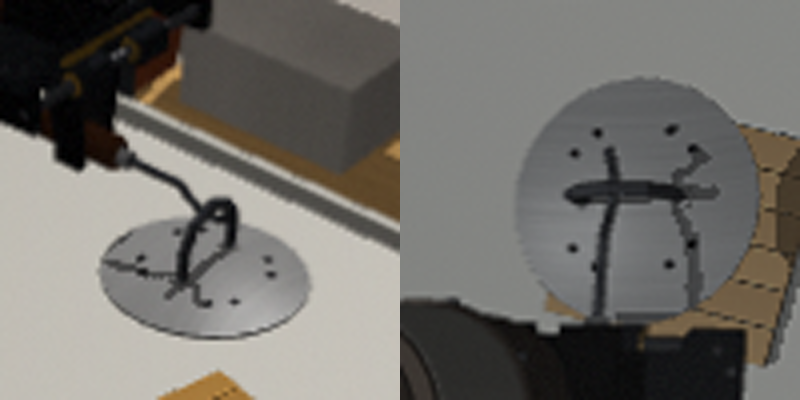

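```bash
cat > lidfit.py <<'E'
import numpy as np,sys,cv2
from h import *
def fit(P,c0,zlo,zhi,name):
    P=P.reshape(-1,3); r=np.hypot(P[:,0]-c0[0],P[:,1]-c0[1])
    Q=P[(r<.085)&(P[:,2]>zlo)&(P[:,2]<zhi)]
    h=cv2.convexHull(Q[:,:2].astype(np.float32))[:,0]
    # robust circle through hull with known R=.07
    from scipy.optimize import least_squares
    f=least_squares(lambda p:np.hypot(h[:,0]-p[0],h[:,1]-p[1])-.07,[*c0],loss="soft_l1",f_scale=.003)
    c=f.x
    A=np.c_[Q[:,:2]-c,np.ones(len(Q)),((Q[:,:2]-c)**2).sum(1)]
    s=np.linalg.lstsq(A,Q[:,2],rcond=None)[0]
    for _ in range(5):
        e=abs(A@s-Q[:,2]); k=e<.004; s=np.linalg.lstsq(A[k],Q[k,2],rcond=None)[0]
    print(name,len(Q),"centre",c.round(4),"slope",s[:2].round(3),"apex z",s[2].round(4),"rms",np.sqrt(np.mean(f.fun**2)).round(4))
    T=P[(r<.05)&(P[:,2]>s[2]+.02)&(P[:,2]<s[2]+.055)]
    if len(T): print("  loop/hook pts",len(T),T.mean(0).round(4),T.min(0).round(4),T.max(0).round(4))
if __name__=="__main__":
    d=np.load(sys.argv[1]); c0=[float(sys.argv[2]),float(sys.argv[3])]; z=float(sys.argv[4])
    fit(d["P1"],c0,z-.02,z+.012,"scene"); fit(d["P2"],c0,z-.02,z+.012,"top")
E
python3 lidfit.py /tmp/f1.npz .537 .262 .185; python3 lidfit.py /tmp/e6.npz .613 -.018 .185
```

```text
scene 1193 centre [0.5376 0.2624] slope [ 0.005 -0.045] apex z 0.1905 rms 0.0019
  loop/hook pts 116 [0.5297 0.2588 0.2316] [0.4885 0.2329 0.2114] [0.5564 0.2899 0.244 ]
top 2698 centre [0.5355 0.2652] slope [ 0.004 -0.046] apex z 0.1893 rms 0.0011
  loop/hook pts 182 [0.5278 0.2638 0.2316] [0.4885 0.2353 0.2094] [0.5541 0.2969 0.2429]
scene 1802 centre [ 0.6147 -0.0217] slope [ 0.003 -0.047] apex z 0.189 rms 0.001
  loop/hook pts 169 [ 0.6092 -0.025   0.2298] [ 0.5632 -0.0521  0.209 ] [0.6358 0.0068 0.2425]
top 1520 centre [ 0.6118 -0.02  ] slope [ 0.002 -0.046] apex z 0.1876 rms 0.0016
  loop/hook pts 135 [ 0.6133 -0.0184  0.2277] [ 0.6037 -0.0483  0.2077] [0.6324 0.0109 0.2409]
```

Call:
apply_moves([
  [[0,0.03,0.1,-0.1,0,0,0],[0,0.03,0.12,-0.25,0,0,0],[0,0.03,0.12,-0.4,0,0,0],[0,0,0.06,-0.5,0,0,0],[0,0,0,-0.5,0,0,0],[0,0,0,-0.5,0,0,0],[0,0,0,-0.5,0,0,0],[0,0,0,-0.5,0,0,0],[0,0,0,-0.4,0,0,0],[0,0,0,-0.3,0,0,0],[0,0,0,-0.2,0,0,0],[0,0,0,-0.1,0,0,0]],
])

```text
time_s: 21.23
tcp_pos: [0.4296, 0.282, 0.111]
ee_rot: [[-0.999, 0.026, 0.04], [0.027, 1.0, 0.008], [-0.04, 0.009, -0.999]]
wrist_force: [0.2, -0.3, -3.0]
gripper_width: 0.202
```

Call:
apply_moves([
  [[0,0,0,0,0,0,0],[0,0,0,0,0,0,0],[0,0,0,0,0,0,0]],
])

```text
time_s: 21.48
tcp_pos: [0.4298, 0.2823, 0.1105]
ee_rot: [[-0.999, 0.026, 0.04], [0.026, 1.0, 0.007], [-0.04, 0.008, -0.999]]
wrist_force: [0.1, -0.4, -3.0]
gripper_width: 0.205
```

```bash
python3 look.py f2; python3 lidfit.py /tmp/f2.npz .539 .273 .08
```

```text
[0.4298 0.2823 0.1105] [[-0.9988  0.0261  0.0403]
 [ 0.0264  0.9996  0.0071]
 [-0.0401  0.0082 -0.9992]] [ 0.0565 -0.4279 -3.039 ] 0.2050522222721398
scene 1051 centre [0.5402 0.2726] slope [-0.005 -0.072] apex z 0.0715 rms 0.0022
  loop/hook pts 105 [0.5327 0.2715 0.1123] [0.4898 0.2445 0.092 ] [0.5591 0.3028 0.1262]
top 1962 centre [0.5371 0.2768] slope [ 0.    -0.048] apex z 0.0702 rms 0.0019
  loop/hook pts 141 [0.5309 0.276  0.1126] [0.4913 0.2492 0.0907] [0.5574 0.3093 0.1245]
```

View pics/f2.png

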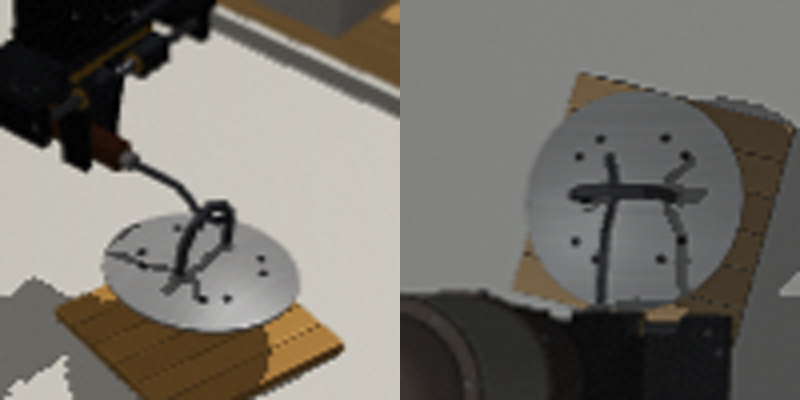

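Lid centre is (0.5387, 0.2747) against coaster (0.539, 0.275), with its underside about 43 mm above the coaster. Lowering slowly.

Call:
apply_moves([
  [[0,0,0,-0.1,0,0,0],[0,0,0,-0.2,0,0,0],[0,0,0,-0.2,0,0,0],[0,0,0,-0.2,0,0,0],[0,0,0,-0.2,0,0,0],[0,0,0,-0.15,0,0,0],[0,0,0,-0.1,0,0,0],[0,0,0,-0.08,0,0,0],[0,0,0,-0.05,0,0,0],[0,0,0,0,0,0,0]],
])

```text
time_s: 22.42
tcp_pos: [0.4303, 0.2827, 0.0762]
ee_rot: [[-0.999, 0.026, 0.042], [0.026, 1.0, 0.009], [-0.042, 0.01, -0.999]]
wrist_force: [0.2, 0.1, -3.8]
gripper_width: 0.207
```

```bash
python3 look.py f3; python3 lidfit.py /tmp/f3.npz .539 .275 .04
```

```text
[0.4303 0.2827 0.0762] [[-0.9988  0.0259  0.0423]
 [ 0.0264  0.9996  0.0092]
 [-0.042   0.0103 -0.9991]] [ 0.2283  0.1247 -3.8433] 0.20721450290125715
scene 1116 centre [0.5402 0.2751] slope [-0.001 -0.053] apex z 0.0379 rms 0.0013
  loop/hook pts 104 [0.5338 0.2715 0.0779] [0.4905 0.2433 0.058 ] [0.5593 0.3012 0.0914]
top 2027 centre [0.5377 0.2776] slope [-0.001 -0.057] apex z 0.0362 rms 0.0011
  loop/hook pts 143 [0.5304 0.2765 0.0789] [0.4913 0.2493 0.0579] [0.5575 0.3073 0.0898]
```

Call:
apply_moves([
  [[0,0,0,-0.06,0,0,0],[0,0,0,-0.06,0,0,0],[0,0,0,-0.06,0,0,0],[0,0,0,-0.06,0,0,0],[0,0,0,-0.06,0,0,0],[0,0,0,-0.06,0,0,0],[0,0,0,-0.06,0,0,0],[0,0,0,-0.06,0,0,0],[0,0,0,0,0,0,0]],
])

```text
time_s: 23.27
tcp_pos: [0.4321, 0.2846, 0.0653]
ee_rot: [[-0.999, 0.024, 0.047], [0.025, 1.0, 0.014], [-0.047, 0.015, -0.999]]
wrist_force: [-0.1, -0.1, -1.8]
gripper_width: 0.205
```

```bash
python3 look.py f4; python3 lidfit.py /tmp/f4.npz .539 .275 .03
```

```text
[0.4321 0.2846 0.0653] [[-0.9986  0.0244  0.0472]
 [ 0.0251  0.9996  0.0138]
 [-0.0468  0.015  -0.9988]] [-0.1127 -0.0834 -1.7848] 0.2046499440695077
scene 1446 centre [0.5459 0.2675] slope [-0.038  0.073] apex z 0.0303 rms 0.0133
  loop/hook pts 105 [0.5343 0.2749 0.0696] [0.4898 0.2462 0.0514] [0.5616 0.3092 0.0819]
top 2277 centre [0.5402 0.2687] slope [-0.007  0.061] apex z 0.0285 rms 0.0124
  loop/hook pts 141 [0.531  0.2787 0.0701] [0.4897 0.2512 0.0489] [0.5589 0.3085 0.0819]
```

View pics/f4.png

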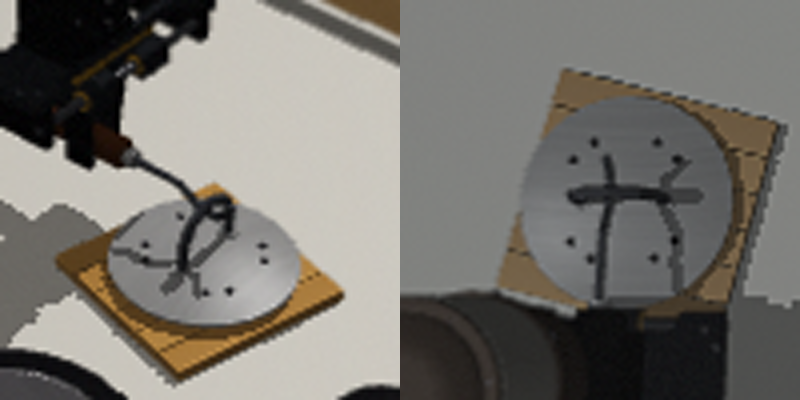

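Call:
apply_moves([
  [[0,0,0,-0.1,0,0,0],[0,0,0,-0.12,0,0,0],[0,0,0,-0.15,0,0,0],[0,0,0,-0.15,0,0,0],[0,0,0,-0.15,0,0,0],[0,0,0,-0.12,0,0,0],[0,0,0,0,0,0,0]],
])

```text
time_s: 23.95
tcp_pos: [0.4327, 0.2852, 0.0443]
ee_rot: [[-0.999, 0.024, 0.049], [0.025, 1.0, 0.015], [-0.048, 0.016, -0.999]]
wrist_force: [0.1, 0.2, -0.6]
gripper_width: 0.204
```

```bash
python3 look.py f5
python3 - <<'E'
import sys; sys.argv=["x"]
from lidfit import *
d=np.load("/tmp/f5.npz")
for k in("P1","P2"):
    P=d[k].reshape(-1,3); r=np.hypot(P[:,0]-.539,P[:,1]-.275)
    L=P[(r<.045)&(P[:,2]>.046)&(P[:,2]<.09)]; print(k,len(L),L.mean(0).round(4),"loop max z",np.sort(L[:,2])[-4:].round(4))
    fit(d[k],(.539,.275),.0165,.045,k)
    t=np.array([.432,.284]); H=P[(P[:,0]>.545)&(P[:,0]<.58)&(abs(P[:,1]-.279)<.012)&(P[:,2]>.036)]; print(" tip",len(H),H.mean(0).round(4) if len(H) else "", H.max(0).round(4) if len(H) else "")
E
```

```text
[0.4327 0.2852 0.0443] [[-0.9985  0.0241  0.0486]
 [ 0.0248  0.9996  0.0153]
 [-0.0482  0.0165 -0.9987]] [ 0.0683  0.1923 -0.5658] 0.20420097551738656
P1 102 [0.5364 0.2754 0.0605] loop max z [0.0765 0.0775 0.0777 0.0803]
P1 1124 centre [0.5398 0.2778] slope [0.001 0.003] apex z 0.0294 rms 0.0042
  loop/hook pts 92 [0.5346 0.2754 0.0621] [0.49   0.2476 0.0496] [0.5622 0.3108 0.0803]
 tip 14 [0.5539 0.2778 0.054 ] [0.5622 0.282  0.0775]
P2 131 [0.5322 0.2787 0.062 ] loop max z [0.0754 0.0757 0.0776 0.0779]
P2 1985 centre [0.5383 0.2804] slope [-0.     0.002] apex z 0.0282 rms 0.0012
  loop/hook pts 124 [0.5308 0.2789 0.0631] [0.4913 0.2509 0.0489] [0.5589 0.3083 0.0779]
 tip 15 [0.5529 0.2804 0.0536] [0.5589 0.2838 0.0633]
```

View pics/f5.png

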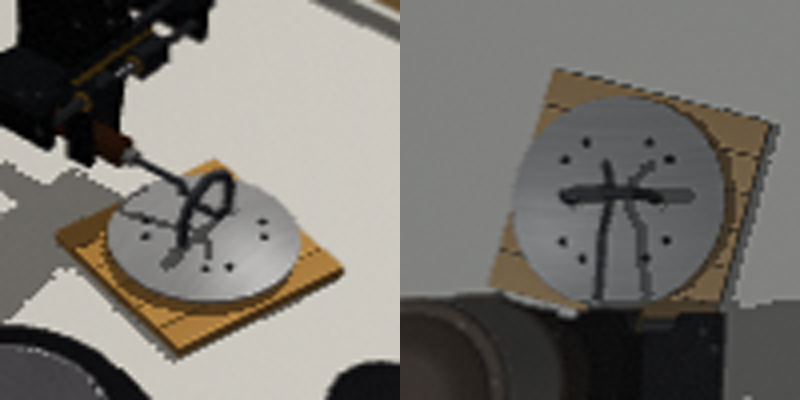

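The lid lies flat (slopes ≤0.003), centred at about (0.539, 0.279). The hook is free below the arch, so I'm backing out along -x.

Call:
apply_moves([
  [[0,-0.1,0,-0.1,0,0,0],[0,-0.15,0,0,0,0,0],[0,-0.2,0,0,0,0,0],[0,-0.2,0,0,0,0,0],[0,0,0,0,0,0,0]],
])

```text
time_s: 24.47
tcp_pos: [0.4153, 0.2855, 0.0424]
ee_rot: [[-0.998, 0.024, 0.05], [0.025, 1.0, 0.017], [-0.049, 0.018, -0.999]]
wrist_force: [0.3, 0.5, -2.1]
gripper_width: 0.203
```

```bash
python3 look.py f6
```

```text
[0.4153 0.2855 0.0424] [[-0.9985  0.0244  0.0498]
 [ 0.0252  0.9995  0.0165]
 [-0.0493  0.0178 -0.9986]] [ 0.2706  0.4547 -2.1069] 0.20308669408561406
```

View pics/f6.png

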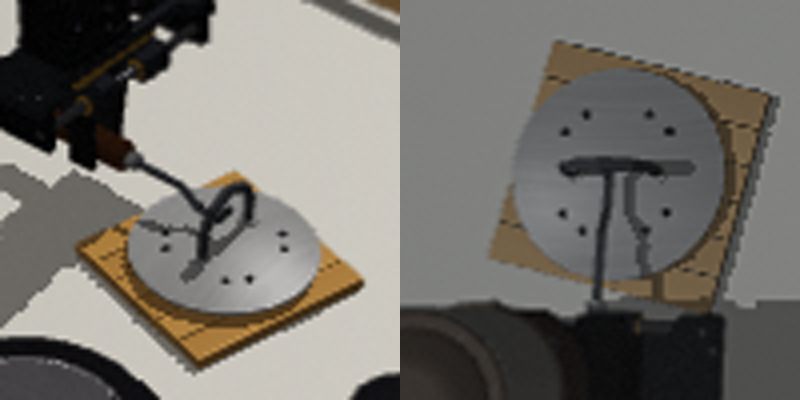

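Call:
apply_moves([
  [[0,-0.15,0,0,0,0,0],[0,-0.2,0,0,0,0,0],[0,-0.2,0,0,0,0,0],[0,-0.3,0,0,0,0,0],[0,-0.3,0,0,0,0,0],[0,-0.3,0,0,0,0,0],[0,0,0,0,0,0,0]],
])

```text
time_s: 25.15
tcp_pos: [0.3763, 0.2859, 0.0429]
ee_rot: [[-0.998, 0.025, 0.051], [0.026, 1.0, 0.018], [-0.051, 0.019, -0.999]]
wrist_force: [-0.8, -0.0, -1.4]
gripper_width: 0.204
```

```bash
python3 look.py f7;python3 - <<'E'
import sys; sys.argv=["x"]
from lidfit import *
d=np.load("/tmp/f7.npz")
for k in("P1","P2"): fit(d[k],(.539,.279),.0165,.045,k)
E
```

```text
[0.3763 0.2859 0.0429] [[-0.9984  0.0247  0.051 ]
 [ 0.0257  0.9995  0.0179]
 [-0.0506  0.0192 -0.9985]] [-0.7964 -0.0023 -1.4186] 0.20411008963010327
P1 1160 centre [0.5396 0.2792] slope [-0.     0.002] apex z 0.0296 rms 0.004
  loop/hook pts 69 [0.5372 0.274  0.0648] [0.4964 0.2483 0.0501] [0.5459 0.3078 0.0787]
P2 2042 centre [0.5381 0.2816] slope [ 0.001 -0.001] apex z 0.0279 rms 0.0013
  loop/hook pts 87 [0.5342 0.2774 0.0667] [0.4941 0.2514 0.048 ] [0.5425 0.3093 0.0798]
```

View pics/f7.png

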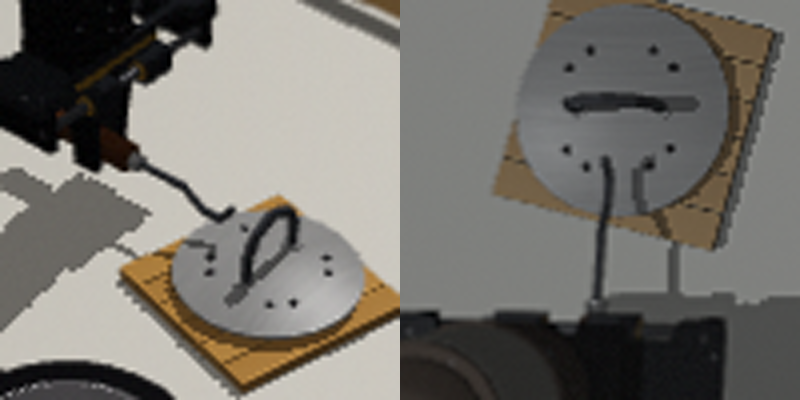

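The lifter is unhooked and the lid is flat, about 5 mm from the coaster's centre. Raising the lifter and carrying it back to the rest.

Call:
apply_moves([
  [[0,-0.1,0,0.3,0,0,0],[0,0,0,0.6,0,0,0],[0,0,0,1,0,0,0],[0,0,0,1,0,0,0],[0,0,0,1,-0.005,0.01,0],[0,0,0,1,-0.005,0.01,0],[0,0,0,1,-0.006,0.01,0],[0,0,0,1,-0.006,0.01,0],[0,0,0,0.5,0,0,0],[0,0.1,-0.3,0,0,0,0],[0,0.2,-0.6,0,0,0,0],[0,0.28,-1,0,0,0,0]],
])

```text
time_s: 26.25
tcp_pos: [0.3885, 0.2376, 0.2423]
ee_rot: [[-1.0, 0.022, 0.013], [0.022, 1.0, 0.0], [-0.013, 0.001, -1.0]]
wrist_force: [0.1, -0.2, -1.8]
gripper_width: 0.203
```

Call:
apply_moves([
  [[0,0.28,-1,0,0,0,-0.01],[0,0.28,-1,0,0,0,-0.01],[0,0.28,-1,0,0,0,-0.01],[0,0.28,-1,0,0,0,-0.01],[0,0.28,-1,0,0,0,-0.01],[0,0.28,-1,0,0,0,-0.01],[0,0.28,-1,0,0,0,-0.01],[0,0.28,-1,0,0,0,-0.01],[0,0.28,-1,0,0,0,-0.01],[0,0.28,-1,0,0,0,-0.01],[0,0.28,-0.8,0,0,0,-0.01],[0,0.2,-0.5,0,0,0,0]],
])

```text
time_s: 27.25
tcp_pos: [0.4619, -0.0686, 0.2326]
ee_rot: [[-0.99, 0.141, -0.005], [0.141, 0.99, -0.004], [0.004, -0.005, -1.0]]
wrist_force: [-0.8, 0.7, -0.9]
gripper_width: 0.204
```

Call:
apply_moves([
  [[0,0.3,-0.6,0,0,0,-0.005],[0,0.32,-1,0,0,0.003,-0.006],[0,0.32,-1,0,0,0.003,-0.006],[0,0.32,-1,0,0,0.003,-0.006],[0,0.32,-1,0,0,0.002,-0.006],[0,0.32,-1,0,0,0,-0.006],[0,0.32,-1,0,0,0,-0.006],[0,0.32,-1,0,0,0,-0.006],[0,0.32,-1,0,0,0,-0.005],[0,0.25,-0.7,0,0,0,0],[0,0.1,-0.2,0,0,0,0],[0,0,0,0,0,0,0]],
])

```text
time_s: 28.25
tcp_pos: [0.5314, -0.3255, 0.2175]
ee_rot: [[-0.978, 0.206, -0.041], [0.206, 0.978, 0.006], [0.042, -0.003, -0.999]]
wrist_force: [0.2, -1.2, -1.7]
gripper_width: 0.202
```

Run:
```python
from h import *
np.set_printoptions(precision=4,suppress=True)
s=sense();print(s["tcp_pos"],s["ee_rot"])
```

```text
[ 0.5314 -0.3255  0.2175] [[-0.9776  0.2065 -0.0413]
 [ 0.2064  0.9784  0.006 ]
 [ 0.0416 -0.0026 -0.9991]]
```

Call:
apply_moves([
  [[0,0.2,0,0,-0.005,-0.02,0.004],[0,0.25,0,0,-0.005,-0.02,0.004],[0,0.2,0.04,-0.4,0,-0.01,0],[0,0,0,-0.8,0,0,0],[0,0,0,-0.8,0,0,0],[0,0,0,-0.8,0,0,0],[0,0,0,-0.6,0,0,0],[0,0,0,-0.3,0,0,0],[0,0,0,0,0,0,0],[0,0,0,0,0,0,0]],
])

```text
time_s: 29.08
tcp_pos: [0.5485, -0.3147, 0.1246]
ee_rot: [[-0.982, 0.187, 0.023], [0.187, 0.982, -0.005], [-0.024, -0.001, -1.0]]
wrist_force: [-0.6, -0.0, -0.9]
gripper_width: 0.201
```

Run:
```python
from h import *
np.set_printoptions(precision=4,suppress=True)
s=sense();print(s["tcp_pos"],s["ee_rot"])
```

```text
[ 0.5485 -0.3147  0.1246] [[-0.9821  0.187   0.0233]
 [ 0.1869  0.9824 -0.0051]
 [-0.0238 -0.0007 -0.9997]]
```

Call:
apply_moves([
  [[0,0,-0.2,-0.2,0,0.008,-0.006],[0,0,-0.19,-0.4,0,0.007,-0.006],[0,0,0,-0.5,0,0,0],[0,0,0,-0.5,0,0,0],[0,0,0,-0.5,0,0,0],[0,0,0,-0.3,0,0,0],[0,0,0,-0.1,0,0,0],[0,0,0,0,0,0,0]],
])

```text
time_s: 29.75
tcp_pos: [0.5533, -0.3282, 0.064]
ee_rot: [[-0.98, 0.2, 0.019], [0.2, 0.98, -0.011], [-0.021, -0.007, -1.0]]
wrist_force: [-0.3, -0.1, -1.7]
gripper_width: 0.202
```

Run:
```python
from h import *
np.set_printoptions(precision=4,suppress=True)
s=sense();print(s["tcp_pos"],s["ee_rot"],s["wrist_force"])
c=capture("scene");save(c,"r1.png");i=cv2.imread("pics/r1.png")[240:370,110:260];cv2.imwrite("pics/r1z.png",cv2.resize(i,None,fx=4,fy=4,interpolation=cv2.INTER_CUBIC))
```

```text
[ 0.5533 -0.3282  0.064 ] [[-0.9796  0.1999  0.0193]
 [ 0.1997  0.9798 -0.0111]
 [-0.0211 -0.0071 -0.9998]] [-0.2901 -0.0538 -1.7286]
```

View pics/r1z.png

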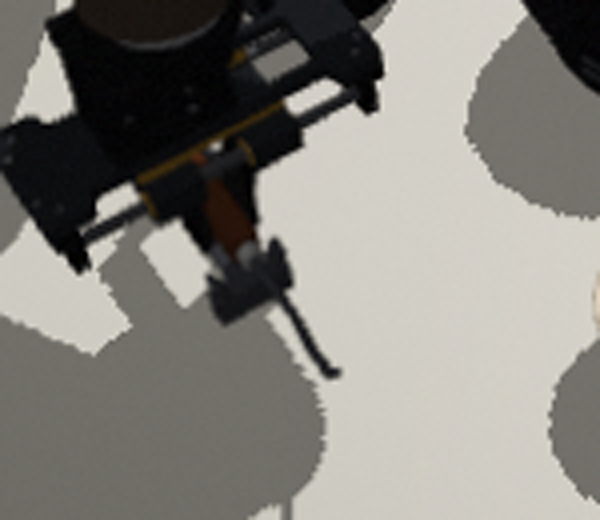

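Call:
apply_moves([
  [[0,-0.12,0.08,0,0.004,0.006,0],[0,-0.1,0.07,-0.2,0.003,0.005,0],[0,0,0,-0.3,0,0,0],[0,0,0,-0.3,0,0,0],[0,0,0,-0.2,0,0,0],[0,0,0,0,0,0,0]],
])

```text
time_s: 30.3
tcp_pos: [0.5491, -0.3248, 0.04]
ee_rot: [[-0.98, 0.2, 0.013], [0.2, 0.98, -0.006], [-0.014, -0.003, -1.0]]
wrist_force: [-0.1, 0.2, -1.0]
gripper_width: 0.205
```

Call:
apply_moves([
  [[0,-0.05,0.02,-0.15,0,0.004,0],[0,0,0,-0.15,0,0,0],[0,0,0,-0.1,0,0,0],[0,0,0,-0.1,0,0,0],[0,0,0,0,0,0,0]],
])

```text
time_s: 30.72
tcp_pos: [0.548, -0.3243, 0.0259]
ee_rot: [[-0.98, 0.199, 0.009], [0.199, 0.98, -0.006], [-0.01, -0.004, -1.0]]
wrist_force: [0.2, 0.2, -0.7]
gripper_width: 0.201
```

Call:
apply_moves([
  [[0,0,0,-0.03,0,0,0],[0,0,0,0,0,0,0],[25,0,0,0,0,0,0],[30,0,0,0,0,0,0],[60,0,0,0,0,0,0],[80,0,0,0,0,0,0],[80,0,0,0,0,0,0],[80,0,0,0,0,0,0]],
])

```text
time_s: 31.38
tcp_pos: [0.5496, -0.325, 0.0274]
ee_rot: [[-0.98, 0.198, 0.013], [0.198, 0.98, -0.008], [-0.014, -0.005, -1.0]]
wrist_force: [0.6, 0.7, -1.0]
gripper_width: 0.516
```

Run:
```python
from h import *
np.set_printoptions(precision=4,suppress=True)
s=sense();print(s["tcp_pos"],s["ee_rot"],s["wrist_force"],s["gripper_width"])
c=capture("scene");save(c,"r2.png");i=cv2.imread("pics/r2.png")[240:370,110:260];cv2.imwrite("pics/r2z.png",cv2.resize(i,None,fx=4,fy=4,interpolation=cv2.INTER_CUBIC))
```

```text
[ 0.5496 -0.325   0.0274] [[-0.9801  0.1982  0.0127]
 [ 0.1982  0.9801 -0.008 ]
 [-0.0141 -0.0053 -0.9999]] [ 0.6175  0.7272 -1.0117] 0.5161791176285377
```

View pics/r2z.png

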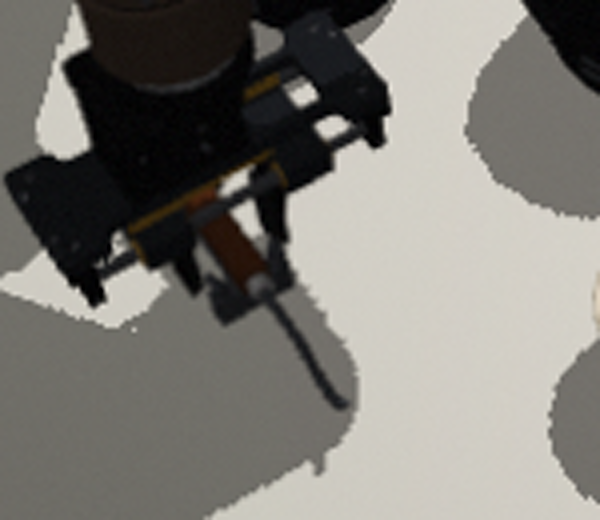

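The handle lies in the saddles and the fingers are clear of it on both sides. Opening fully, rising, and moving away.

Call:
apply_moves([
  [[80,0,0,0,0,0,0],[80,0,0,0,0,0,0],[80,0,0,0.2,0,0,0],[80,0,0,0.4,0,0,0],[80,0,0,0.8,0,0,0],[80,0,0,1,0,0,0],[80,0,0,1,0,0,0],[80,0,0,1,0,0,0],[80,0,0,1,0,0,0],[80,0,0,1,0,0,0],[80,-1,-0.7,0.5,0,0,0],[80,-1,-0.7,0,0,0,0]],
])

```text
time_s: 32.43
tcp_pos: [0.5, -0.3583, 0.2142]
ee_rot: [[-0.981, 0.191, 0.015], [0.191, 0.981, -0.011], [-0.017, -0.008, -1.0]]
wrist_force: [0.5, -0.0, -0.4]
gripper_width: 0.8
```

Call:
apply_moves([
  [[80,-1,-0.7,0,0,0,0],[80,-1,-0.7,0,0,0,0],[80,-1,-0.7,0,0,0,0],[80,-1,-0.7,0,0,0,0],[80,-1,-0.7,0,0,0,0],[80,-1,-0.7,0,0,0,0],[80,-0.5,-0.3,0,0,0,0],[80,0,0,0,0,0,0],[80,0,0,0,0,0,0]],
])

```text
time_s: 33.18
tcp_pos: [0.326, -0.4771, 0.2288]
ee_rot: [[-0.981, 0.194, 0.029], [0.193, 0.981, -0.022], [-0.033, -0.016, -0.999]]
wrist_force: [0.5, 0.2, 0.3]
gripper_width: 0.803
```

Run:
```python
from h import *
import sys
sys.argv=["x"]
from lidfit import fit
np.set_printoptions(precision=4,suppress=True)
s=sense();print(s["tcp_pos"],s["wrist_force"],s["joint_velocities"])
for n in("scene","top"):
    c=capture(n);save(c,f"z_{n}.png");W=cloud(c);P=W.reshape(-1,3);col=c["pixels"].reshape(-1,3).astype(int)
    m=(abs(P[:,0]-.525)<.08)&(abs(P[:,1]+.32)<.05)&(P[:,2]>.036)&(P[:,2]<.05)&(col[:,0]>col[:,2]*1.6)&(col[:,0]>30)
    Q=P[m]; print(n,"handle",len(Q),cv2.minAreaRect(Q[:,:2].astype(np.float32)),np.median(Q[:,2]))
    u,_,v=np.linalg.svd(Q-Q.mean(0),full_matrices=False);print(" axis",v[0])
    fit(W,(.539,.279),.0165,.045,n)
    m=(P[:,2]>.005)&(P[:,2]<.016)&(abs(P[:,0]-.54)<.13)&(abs(P[:,1]-.272)<.13)&(col[:,0]>col[:,2]*1.4); Q=P[m]
    print("coaster",len(Q),cv2.minAreaRect(Q[:,:2].astype(np.float32)))
    d=np.hypot(P[:,0]-.4943,P[:,1]-.0146);Q=P[(d<.03)&(P[:,2]>.07)&(P[:,2]<.1)];print("toggle",len(Q),Q.mean(0))
    for nm,xy,r in(("scoop",(.36,.046),.2),("jar",(.78,.13),.07),("bowl",(.79,-.19),.08)):
        m=(np.hypot(P[:,0]-xy[0],P[:,1]-xy[1])<r)&(P[:,2]>.008)
        if nm=="scoop": m&=(P[:,2]<.05)&(P[:,1]>-.02)&(P[:,0]<.42)
        Q=P[m]; print(nm,np.percentile(Q,1,axis=0),np.percentile(Q,99,axis=0))
```

```text
[ 0.326  -0.4771  0.2288] [0.4514 0.1564 0.2937] [-1.54   -1.0608  0.1698  0.2513 -0.6652  0.3226]
scene handle 288 ((0.5282629132270813, -0.32148781418800354), (0.01760593056678772, 0.10670759528875351), 78.18878936767578) 0.04276595603188841
 axis [ 0.979  -0.2035 -0.015 ]
scene 1157 centre [0.5418 0.278 ] slope [-0.003  0.   ] apex z 0.0296 rms 0.0015
  loop/hook pts 63 [0.5419 0.2726 0.0657] [0.5345 0.2461 0.0498] [0.5471 0.3079 0.0799]
coaster 643 ((0.5403101444244385, 0.2734902799129486), (0.15712577104568481, 0.15620160102844238), 76.47535705566406)
toggle 16 [0.494  0.0042 0.0812]
scoop [0.2487 0.009  0.0083] [0.4062 0.0635 0.0376]
jar [0.7455 0.1046 0.0101] [0.8162 0.1751 0.1168]
bowl [ 0.7298 -0.2493  0.0084] [ 0.8424 -0.1363  0.0655]
top handle 285 ((0.5241718888282776, -0.3176577389240265), (0.01741471141576767, 0.10593835264444351), 77.66158294677734) 0.041788876411469604
 axis [-0.9776  0.2103  0.0083]
top 2062 centre [0.5377 0.2814] slope [ 0.    -0.005] apex z 0.028 rms 0.0014
  loop/hook pts 80 [0.538  0.2772 0.0671] [0.5344 0.2511 0.0482] [0.5427 0.3089 0.0774]
coaster 894 ((0.5378457903862, 0.27558568120002747), (0.14988769590854645, 0.14851433038711548), 75.98776245117188)
toggle 14 [0.4903 0.0075 0.0818]
scoop [0.2466 0.0131 0.0084] [0.4022 0.0648 0.0363]
jar [0.7366 0.1079 0.0105] [0.8091 0.1796 0.1152]
bowl [ 0.7268 -0.2451  0.0083] [ 0.8384 -0.1342  0.0646]
```

View pics/z_scene.png

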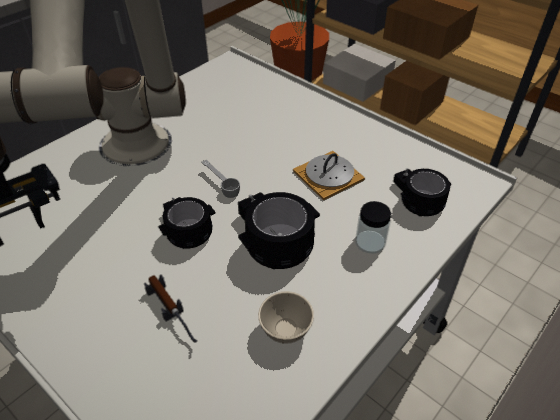

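View pics/z_top.png

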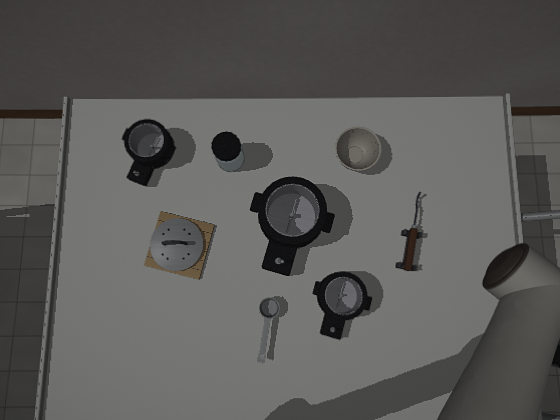

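All checks agree: the lid is flat on the coaster, the lifter is back at its starting pose, the switch is over, and the bystanders are unmoved. Handing in.

```bash
python3 -c "
from station import finish_job
print(finish_job())"
```

```text
the job is handed in; nothing more can be done
None
```

I switched the popper off, carried the hot lid to the coaster with the lifter and set it down, put the lifter back in its rest, and handed the job in at about 33 s. No verdict came back, so this rests on my last checks from both cameras:

- **Lid:** it lies flat (slopes 0.005 or less). Its middle is about 5 mm from the coaster's middle, against the 25 mm limit. While hanging it tilted sideways by about 0.05–0.07 rad, because the hook sat a few millimetres off the loop's middle.
- **Lifter:** it lies in its rest within about 1 mm and 1° of where it started, at the same height, and the gripper is well away from it.
- **Toggle:** the tip measured about 8–10 mm to the OFF side, with the lever against its stop. That is about 0.35 rad or more, against the 0.28 rad needed. My first push drifted up and moved the lever only part way, so I backed off, lowered the gripper and pushed again.
- **Bystanders:** the bowl, jar and scoop read within about 2 mm of their starting positions.

The two cameras disagreed by 3–4 mm throughout, so I used the average of both.

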